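# Pack the drive trays and clip in the twin drive

## Robot

A 6-joint arm with a two-finger parallel gripper is mounted at the origin on the work surface. World frame = base frame: x ahead of the robot, y to its left, z up, the work surface at z = 0. Lengths are in mm, angles in rad, forces in N, time in s.
With the tool pointing down it reaches from about 250 to 775 mm from the base axis. Payload 4 kg.
Tool frame: the origin (TCP) lies midway between the tips of the shut fingers; the grasp point (between the pads) lies 19 mm behind it; z points along the fingers, x is the direction in which the jaws open and shut, and the axes are right-handed (so a half turn about z gives the same grasp; the last joint's range is limited). The gripper opens to 94 mm and grips with 3 to 60 N. Pads are 16 mm wide; open, the fingers measure 119 mm over their backs; the gripper's body (75 mm by 177 mm) begins 78 mm behind the grasp point.
Start: joints at [1.107, 0.087, 1.371, -0, 1.684, -0.103], TCP at [194.175, 514.607, 167.906] pointing down, gripper open.
Joint ranges: [-3.1, 3.1], [-0.76, 2.03], [0.27, 2.55], [-1.08, 4.22], [0.17, 2.65], [-2.57, 2.57]. Speed limits (rad/s): [2.79, 2.79, 3.14, 3.14, 3.14, 3.14].

## Interface

Orientations are given as [roll, pitch, yaw] about the fixed x, y, z axes, in that order (R = Rz(yaw) Ry(pitch) Rx(roll)).
In Python, from station import read_state, capture, robot, spotter gives the robot as it stands.
- The arm moves only by the tool carry_out, never from a script. Its argument "steps" is a list of rows, each a list of 3 entries, a list of its own where there are three numbers: the shift along the world's x, y, z in mm, then the turn about the world's z in rad, then the opening, from 0 (shut) to 1 (fully open). A call has 1 to 10 rows; each row shifts and turns the pose as measured when the row begins; what a row does not reach is not made up. A row lasts 1/10 s, in which the tool goes at most 50 mm and 8.59 degrees, less where a joint would pass 70% of its speed; a pose out of reach is approached as far as the arm can. A call with a gripper value outside its range is refused whole. The fingers move at their own pace and stop on an object; "grip_force" is the grip in N (left out, the last holds). Time passes only in rows, so rows that do not move let the fingers close. It gives the time, the measured TCP pose, the force and the opening at its end, in the units of the state.
- read_state(): the state, without advancing time (a new reading comes with each control period).
- capture(name): name is "scene" or "top"; returns a dict with "color" (420x560x3 uint8, blue, green, red), "z_map" (420x560 float32, mm along the optical axis (not along the pixel's ray), 0 where there is no reading), "K" (3x3 intrinsics, pixels), "view" (4x4, takes a point from world to camera coordinates). Camera axes: x right, y up, looking along -z (the intrinsics and any distortion apply to the point x, -y, -z); pixel columns grow to the right and rows downward; lengths in mm; the calibration is good to about 2 mm. A picture is of the moment at which its call begins.
- robot.finish_job(): hands the job in, once; it reports no verdict.
Trained networks look in a picture, given as the dict that the camera call returned (one of the last four; its "shot" number tells which), for a name from the list of things; names that differ only in an ending like _2 or _b are one class to them, and where a whole thing is asked for, a point or a joint stands for the part that bears it (a point fixed in the world has none). Each returns a list of dicts, best first, with "confidence" (0 to 1); they miss things now and then, are a little off and sometimes report something else, mostly with a low value. They report only what shows in the picture. A call takes as long as a camera call.
- spotter.find_in(picture, label): "location" ([column, row] in pixels, amid what is visible of it).
- spotter.regions_of(picture, label): "region" (420x560 bool, what is visible of it) and "location" ([column, row] in pixels, amid what is visible of it).
The state is a dict: "clock": time; "joints": joint angles; "qvel": joint speeds; "effort": joint torques, N m; "ee_pos": TCP position; "tool_rot": TCP orientation; "wrist_force": force on the tool from outside, world axes, zero at the start; "moment": the same for the moment, N m; "grip_width": finger opening in mm.
Only numpy, scipy, OpenCV 4.12 (cv2) and the standard library are available. Lean on these libraries where they do the work, as an engineer would, in place of code of your own. Each camera call takes 0.05 s, during which the arm holds its last target. There are 200 camera calls.

## Task

Put the drives away in this order: lay the brass padlock drive flat in the blue tray, stack the green tray squarely on the blue one, lay the purple stick flat in the green tray and close it with the white lid, fully seated. Finally press the orange twin-connector drive flat into the gap of the black clip bank, across the row, easing the neighbouring caps apart, until it lies fully down on the bank's bed. Leave the white mouse receiver where it lies.

Things in the scene. Friction and masses are not known exactly. Their poses are not given: they have to be found in the camera images.
- base_tray: Blue open rectangular tray fixed to the drawer's grey base (the base's top is at z = 4 mm): outside 62 mm along its x by 110 mm along its y, 26 mm high, walls and floor 3 mm thick (inside 56 x 104 mm). Origin under the centre of its underside, z up.
- green_tray: Loose green open tray, 62 (x) by 110 (y) mm, 34 mm high: rounded foot frame 51 x 99 mm, 6.5 mm high, then 3 mm walls and floor; inner floor 9.5 mm above the origin. The foot enters the blue rim with 2.5 mm play a side; seated, its origin is 19.5 mm above the blue tray's. Grip across the 62 mm, on the upper half. Origin under its centre at the foot's underside, z up; either way round will do.
- lid: Loose white lid, 62 (x) by 110 (y) mm: the same 6.5 mm foot, a plate above it (top 10.5 mm above the origin) and a black grip bar, 14 (x) by 40 (y) mm, from 10.5 to 36.5 mm up. Seated in the green tray's rim (2.5 mm play a side), its origin is 27.5 mm above that tray's. Origin under its centre at the foot's underside, z up; either way round will do.
- brass_drive: Loose padlock-shaped drive lying flat, about 35 g: brass body 26 mm long (its x) x 28 mm wide (its y) x 12 mm thick, with a steel shackle towards +x, 40 mm long in all. Origin under the middle of its overall length, at the underside (the middle of the brass body is 7 mm towards -x); z up.
- purple_stick: Loose translucent purple nano stick lying flat, 12 g: body 20 mm (its x) x 16 mm (its y) x 10 mm, with a 10 mm long steel plug at +x, 30 mm long in all. Origin under the middle of its overall length (the middle of the purple body is 5 mm towards -x), at the underside; z up.
- orange_drive: Loose orange drive lying flat: body 28 (x) x 18 (y) x 12 mm, a steel connector at each end (11 long, 12 wide, 6 mm thick, 3 to 9 mm above the underside), 50 mm long in all. Held over its connector ends (50 mm apart) it enters the clip bank with the fingers passing in front of and behind the bank. Origin under its centre, z up; either way round will do.
- clip_bank: Fixed black bank with a row of coloured caps along its y, 190 long, 24 mm deep (x), bed 12 mm and cap tops 36 mm above the origin, which is under the gap's middle. Gap 12 mm wide between two spring leaves, flaring to 36 mm at 38 mm up; each yields with its cap up to 10 mm along y (1 to 3 N). Home, the orange drive lies on the bed, its x along the bank's x, overhanging 13 mm each side.
- receiver: White plastic mouse receiver lying flat, 24 mm long (its x), 16 mm wide, 8 mm high, with a short steel plug; not a drive: it stays where it lies. Origin under its centre, z up.

How it is judged:
By the outcome, as a careful person would: the job done as asked, in the order asked, and still so for the second after the job is handed in, with the robot touching nothing.
It also fails if it takes over 120 s, if anything falls off the work surface, if the arm or the gripper's body presses on something with over 40 N, if the wrist force passes 120 N, or if a joint passes its speed limit or range.

## Working session

There is one attempt and no reset: what is moved stays moved. The work goes in short steps, Python scripts to look and compute and a tool call to move; the robot and the scene stay as the last step left them, time stands still between calls to the robot, and variables do not carry over. Pictures are saved under pics/ and viewed, about 12 in all and at most 16, crops included, and the job is handed in when it is done.

Besides the shell and the picture viewer there is one more tool, called after "Call:" in YAML: its name, and indented under it one key for each argument. carry_out: Moves the arm, as the interface text tells. Its arguments: {"type":"object","properties":{"steps":{"type":"array"},"grip_force":{"type":"number"}},"required":["steps"]}

```bash
mkdir -p pics; ls
cat > h.py <<'E'
import numpy as np, cv2
from station import read_state, capture, robot, spotter
def w(p, col, row, z=None):
    "world point of pixel; by depth, or on plane z"
    K,V=p["K"],np.linalg.inv(p["view"])
    d=np.array([(col-K[0,2])/K[0,0],-(row-K[1,2])/K[1,1],-1])
    if z is None:
        return (V@np.append(d*p["z_map"][int(row),int(col)],1))[:3]
    o=V[:3,3]; r=V[:3,:3]@d
    return o+r*(z-o[2])/r[2]
def cloud(p):
    K,V=p["K"],np.linalg.inv(p["view"]); h,wd=p["z_map"].shape
    c,r=np.meshgrid(np.arange(wd),np.arange(h)); z=p["z_map"]
    P=np.stack([(c-K[0,2])/K[0,0]*z,-(r-K[1,2])/K[1,1]*z,-z,np.ones_like(z)],-1)@V.T
    P=P[...,:3].copy(); P[z==0]=np.nan; return P
def rect(P):
    "min-area rect of xy points: center, long side, short side, yaw of long side"
    P=P[~np.isnan(P).any(1)][:,:2].astype(np.float32)
    (cx,cy),(a,b),_=r=cv2.minAreaRect(P); q=cv2.boxPoints(r)
    e=max([q[1]-q[0],q[2]-q[1]],key=lambda v:np.hypot(*v))
    return np.round([cx,cy,max(a,b),min(a,b),np.arctan2(e[1],e[0])],3)
E
python3 - <<'E'
from h import *
print(read_state())
for n in("top","scene"):
    p=capture(n); cv2.imwrite(f"pics/{n}0.png",p["color"]); C=cloud(p)
    print(n,np.round(np.linalg.inv(p["view"]),2).tolist(),p["K"].tolist())
    for l in "base_tray green_tray lid brass_drive purple_stick orange_drive clip_bank receiver".split():
        for d in spotter.regions_of(p,l)[:2]:
            m=d["region"]; P=C[m]
            if m.sum()<5: continue
            print(l,round(d["confidence"],2),np.round(d["location"]),m.sum(),"zpct",np.round(np.nanpercentile(P[:,2],[5,50,95])),"rect",rect(P))
E
```

```text
pics
{'clock': 0.0, 'joints': array([ 1.10688047e+00,  8.79474472e-02,  1.37220623e+00, -2.13824505e-05,
        1.68359024e+00, -1.03136771e-01]), 'qvel': array([ 0.00152131, -0.00011966, -0.0004518 , -0.00121807,  0.00060952,
       -0.00231032]), 'effort': array([ 2.60806519e-04, -3.40192902e+01, -3.02424932e+01,  7.16249761e-02,
        3.33456905e-02, -1.55718053e-04]), 'ee_pos': array([193.90736909, 514.02995275, 166.73275138]), 'tool_rot': array([-3.14139231e+00,  2.14201138e-03,  1.21001507e+00]), 'wrist_force': array([ 0.11442038,  1.17750373, -0.5532982 ]), 'moment': array([ 0.0301691 ,  0.02715254, -0.01003665]), 'grip_width': 93.75332748547059}
top [[0.03, 1.0, -0.1, 456.43], [-1.0, 0.02, -0.02, 3.84], [-0.02, 0.1, 1.0, 849.42], [0.0, 0.0, 0.0, 1.0]] [[382.27223115152475, 0.0, 276.2761727892639], [0.0, 382.27223115152475, 209.41707493683833], [0.0, 0.0, 1.0]]
base_tray 0.8 [408. 186.] 1603 zpct [ 6.  9. 31.] rect [ 595.883 -271.43   121.7     62.857    1.482]
green_tray 0.79 [162. 179.] 1619 zpct [12. 15. 39.] rect [592.14  275.628 112.029  63.425  -1.534]
lid 0.74 [275. 
[... 956 characters left out ...]
12. 20. 38.] rect [575.479 271.013 114.905 106.326  -1.546]
lid 0.97 [314. 204.] 993 zpct [11. 14. 39.] rect [451.068   9.619 114.557  92.529  -1.309]
brass_drive 0.7 [200. 161.] 105 zpct [ 7. 14. 17.] rect [ 422.731 -329.893   40.467   28.114    1.332]
purple_stick 0.45 [249. 181.] 78 zpct [ 3. 11. 15.] rect [ 424.708 -164.58    34.487   26.743    0.97 ]
orange_drive 0.72 [477. 238.] 216 zpct [ 7. 13. 17.] rect [415.85  345.508  49.174  19.809  -1.141]
clip_bank 0.67 [266. 255.] 1652 zpct [ 8. 22. 39.] rect [ 6.28369e+02  5.40000e-02  1.98104e+02  5.81130e+01 -1.54600e+00]
receiver 0.42 [384. 212.] 58 zpct [ 7. 10. 12.] rect [ 4.25959e+02  1.64506e+02  2.72790e+01  1.87180e+01 -8.00000e-03]
```

Run:
```python
import cv2
a=cv2.imread("pics/top0.png")[100:320,70:490]; cv2.imwrite("pics/t1.png",cv2.resize(a,(800,419),interpolation=cv2.INTER_CUBIC))
```

```text
(no output)
```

View pics/t1.png

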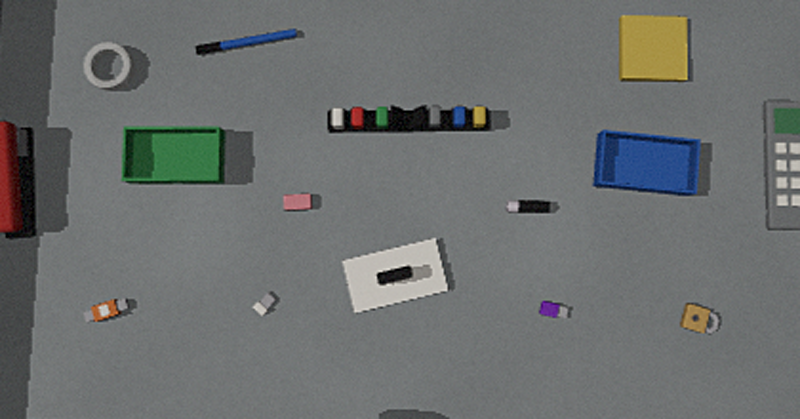

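View pics/scene0.png

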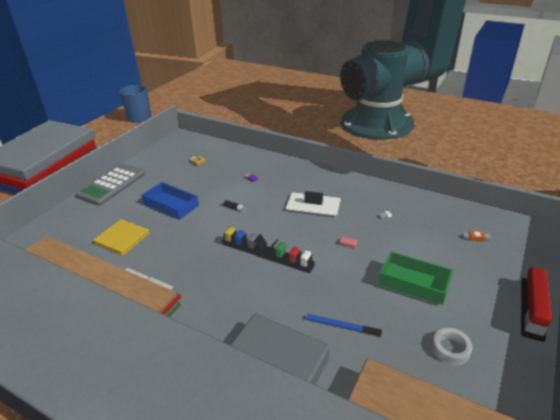

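The top view shows blue at crop (647,162), green (172,155), the lid (396,275), orange (108,309), purple (553,310), brass (700,318) and the bank at (408,120). The brass shackle and the purple plug both point towards -y. Next I refine the poses from the upper surfaces.

```bash
cat >> h.py <<'E'
def near(C,x,y,r,z0,z1):
    m=(np.hypot(C[...,0]-x,C[...,1]-y)<r)&(C[...,2]>z0)&(C[...,2]<z1); return m
E
python3 - <<'E'
from h import *
for n in("top","scene"):
    p=capture(n); C=cloud(p)
    print(n,"floor z",[round(float(np.nanmedian(C[...,2][near(C,x,y,25,-20,20)])),1) for x,y in[(520,-150),(520,150),(470,-260),(700,-120)]])
    for l,x,y,r,a,b in[("blue",595,-271,75,25,40),("green",592,275,75,32,48),("lidplate",460,18,75,9,22),("lidbar",460,18,40,30,50),("brass",421,-328,35,9,25),("purple",425,-163,30,8,22),("orange",414,349,40,7,25),("bank",645,5,115,8,50),("caps",645,5,115,28,50)]:
        P=C[near(C,x,y,r,a,b)]
        print(l,len(P),rect(P),"med",np.round(np.nanmedian(P,0),1),"ztop",np.round(np.nanpercentile(P[:,2],80),1))
E
```

```text
top floor z [5.0, 5.2, 4.6, 4.6]
blue 308 [ 596.585 -266.274  110.837   62.587    1.489] med [ 596.9 -269.2   30. ] ztop 31.2
green 300 [592.593 275.823 110.688  62.338  -1.538] med [593.9 271.   38.5] ztop 39.8
lidplate 1319 [460.773  21.276 121.612  79.524  -1.422] med [460.9  18.2  15.3] ztop 16.5
lidbar 124 [461.311  18.254  39.381  13.772  -1.301] med [461.4  18.1  40.9] ztop 42.0
brass 217 [ 420.16  -328.857   41.147   28.03     1.304] med [ 421.2 -323.7   15.9] ztop 17.4
purple 99 [ 428.063 -161.049   51.065   31.187   -1.012] med [ 427.3 -161.4   13.6] ztop 15.0
orange 239 [4.13910e+02 3.51143e+02 7.46200e+01 7.30980e+01 5.90000e-02] med [414.  348.1  14.3] ztop 17.3
bank 1138 [638.382   9.161 215.456 211.811  -1.492] med [639.1   5.5  28.8] ztop 38.6
caps 579 [641.853   6.828 176.563  22.975  -1.541] med [640.7  14.   37.9] ztop 40.0
scene floor z [3.8, 3.6, 3.7, 3.8]
blue 308 [ 598.128 -268.999  114.406   64.879    1.489] med [ 601.1 -265.7   28.6] ztop 30.1
green 577 [594.345 272.622 110.284  66.486  -1.547] med [602.9 274.6  36.6] ztop 37.9
lidplate 769 [463.429  15.199 109.727  67.883  -1.309] med [471.5  23.6  14.1] ztop 15.1
lidbar 133 [464.223  16.178  38.975  17.531  -1.321] med [466.4  16.8  38.2] ztop 39.9
brass 96 [ 422.266 -331.712   43.638   29.076    1.313] med [ 425.9 -323.7   14. ] ztop 15.9
purple 57 [ 428.735 -166.292   32.618   17.036    1.377] med [ 431.1 -164.3   12. ] ztop 13.3
orange 206 [416.016 345.997  51.196  19.776  -1.157] med [418.5 346.1  13.4] ztop 15.5
bank 1614 [644.648   4.701 188.742  26.19   -1.536] med [650.9  12.6  24.4] ztop 36.2
caps 677 [644.146   4.669 179.868  25.022  -1.534] med [647.2  -5.8  36. ] ztop 38.5
```

Call:
carry_out:
  steps:
    - [[12, -42, 0], -0.075, 0.6]
    - [[12, -42, 0], -0.075, 0.6]
    - [[12, -42, 0], -0.075, 0.6]
    - [[12, -42, 0], -0.075, 0.6]
    - [[12, -42, 0], -0.075, 0.6]
    - [[12, -42, 0], -0.075, 0.6]
    - [[12, -42, 0], -0.075, 0.6]
    - [[12, -42, 0], -0.075, 0.6]
    - [[12, -42, 0], -0.075, 0.6]
    - [[12, -42, 0], -0.075, 0.6]

```text
clock: 2.0
ee_pos: [314.2, 83.8, 166.8]
tool_rot: [3.139, -0.005, 0.443]
wrist_force: [1.1, 0.1, -0.9]
grip_width: 56.6
```

Call:
carry_out:
  steps:
    - [[12, -42, 0], -0.075, 0.6]
    - [[12, -42, 0], -0.075, 0.6]
    - [[12, -42, 0], -0.075, 0.6]
    - [[12, -42, 0], -0.075, 0.6]
    - [[12, -42, 0], -0.075, 0.6]
    - [[12, -42, 0], -0.075, 0.6]
    - [[12, -42, 0], -0.075, 0.6]
    - [[12, -42, 0], -0.075, 0.6]
    - [[12, -42, 0], -0.075, 0.6]
    - [[12, -42, 0], -0.075, 0.6]

```text
clock: 3.0
ee_pos: [435.8, -356.2, 169.8]
tool_rot: [3.136, -0.017, -0.345]
wrist_force: [0.4, 0.8, 0.2]
grip_width: 56.3
```

Call:
carry_out:
  steps:
    - [[-13, 33, -35], 0.085, 0.6]
    - [[0, 0, -35], 0, 0.6]
    - [[0, 0, -20], 0, 0.6]
    - [[0, 0, 0], 0, 0.6]

```text
clock: 3.4
ee_pos: [424.4, -331.0, 70.8]
tool_rot: [3.138, -0.011, -0.266]
wrist_force: [0.2, 0.0, -0.5]
grip_width: 56.4
```

Run:
```python
from h import *
s=read_state();print(s["ee_pos"],s["tool_rot"],s["qvel"].round(3))
p=capture("scene"); a=p["color"][100:220,130:290]; cv2.imwrite("pics/a.png",cv2.resize(a,(800,600),interpolation=cv2.INTER_CUBIC))
```

```text
[ 424.42809262 -330.97881507   70.84580498] [ 3.13820308 -0.01062483 -0.26594433] [-0.002 -0.004 -0.034 -0.001 -0.002  0.001]
```

View pics/a.png

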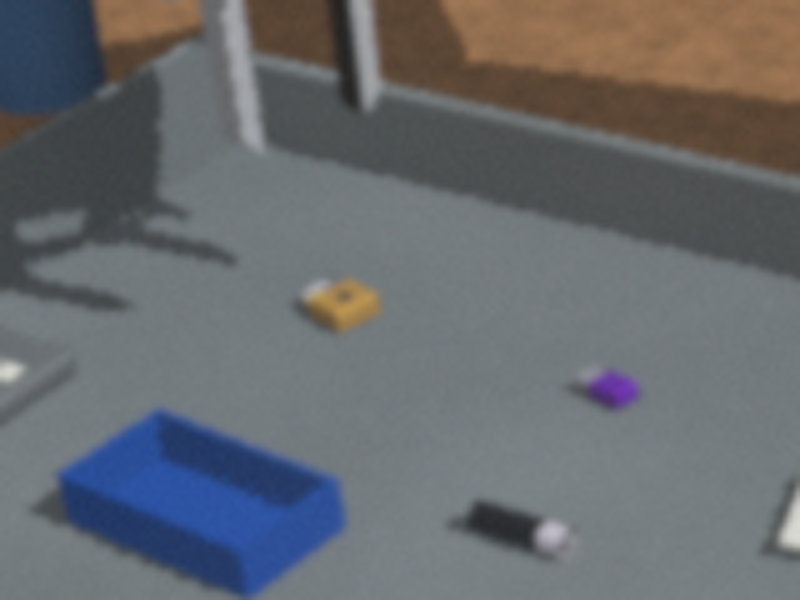

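The jaws hover over the brass, whose body is at crop (345,305), with the fingers on either side. Next is the descent and grip.

Call:
carry_out:
  steps:
    - [[-1, 8, -30], 0, 0.6]
    - [[0, 0, -20], 0, 0.6]
    - [[0, 0, -10], 0, 0.6]
    - [[0, 0, 0], 0, 0.6]

```text
clock: 3.85
ee_pos: [429.0, -327.8, 20.0]
tool_rot: [3.129, -0.027, -0.266]
wrist_force: [0.2, 0.4, -0.2]
grip_width: 56.7
```

Call:
carry_out:
  steps:
    - [[-6, 5, -4], 0.006, 0.6]
    - [[0, 0, 0], 0, 0.6]
    - [[0, 0, 0], 0, 0.6]

```text
clock: 4.15
ee_pos: [424.9, -324.7, 20.6]
tool_rot: [3.125, -0.034, -0.259]
wrist_force: [-0.1, -0.4, -0.1]
grip_width: 56.3
```

Run:
```python
from h import *
for i in range(4):
    s=read_state();print(s["clock"],s["ee_pos"].round(2),s["tool_rot"].round(4),s["joints"].round(4),s["qvel"].round(3));p=capture("scene")
s=read_state();print(s["clock"],s["ee_pos"].round(2),s["tool_rot"].round(4),s["wrist_force"])
C=cloud(p)
for l,x,y,r,a,b in[("brass",421,-328,35,9,19)]:
        P=C[near(C,x,y,r,a,b)]
        print(l,len(P),rect(P),"med",np.round(np.nanmedian(P,0),1))
```

```text
4.15 [ 424.87 -324.67   20.57] [ 3.1253 -0.0341 -0.2589] [-0.7601  0.0986  1.6571  0.0022  1.3481 -0.5014] [-0.002 -0.015  0.005 -0.001  0.012 -0.003]
4.2 [ 424.83 -324.59   20.54] [ 3.1255 -0.0339 -0.2589] [-0.7601  0.0987  1.6571  0.0022  1.3483 -0.5014] [-0.002  0.008  0.     0.    -0.002 -0.   ]
4.25 [ 424.75 -324.53   20.24] [ 3.1257 -0.0335 -0.2589] [-0.7601  0.0991  1.6573  0.0022  1.3482 -0.5014] [-0.001  0.007  0.003 -0.001 -0.001 -0.002]
4.3 [ 424.62 -324.41   19.93] [ 3.126 -0.033 -0.259] [-0.7601  0.0995  1.6575  0.0022  1.3481 -0.5013] [-0.001  0.006  0.004  0.     0.     0.   ]
4.35 [ 424.51 -324.3    19.66] [ 3.1262 -0.0326 -0.2589] [ 0.07091598 -0.02042545  0.03098775]
brass 97 [ 422.986 -330.865   42.22    27.22     1.31 ] med [ 425.6 -323.6   14.1]
```

Call:
carry_out:
  steps:
    - [[-2, 1, -12], 0, 0.6]
    - [[0, 0, 0], 0, 0.6]

```text
clock: 4.55
ee_pos: [422.4, -323.3, 6.9]
tool_rot: [3.126, -0.033, -0.259]
wrist_force: [-0.6, -0.3, -0.8]
grip_width: 56.1
```

Call:
carry_out:
  steps:
    - [[0, 0, 0], 0, 0.0]
    - [[0, 0, 0], 0, 0.0]
    - [[0, 0, 0], 0, 0.0]
    - [[0, 0, 0], 0, 0.0]
    - [[0, 0, 0], 0, 0.0]
    - [[0, 0, 0], 0, 0.0]
  grip_force: 20

```text
clock: 5.15
ee_pos: [422.2, -323.2, 6.1]
tool_rot: [3.127, -0.032, -0.259]
wrist_force: [-0.5, -0.3, -0.6]
grip_width: 11.7
```

Call:
carry_out:
  steps:
    - [[0, 0, 20], 0, 0.0]
    - [[0, 0, 30], 0, 0.0]
    - [[0, 0, 20], 0, 0.0]
    - [[0, 0, 0], 0, 0.0]

```text
clock: 5.55
ee_pos: [421.2, -322.2, 77.2]
tool_rot: [3.128, -0.029, -0.259]
wrist_force: [-0.1, 0.2, 0.6]
grip_width: 0.9
```

Run:
```python
from h import *
p=capture("scene"); a=p["color"][100:220,130:290]; cv2.imwrite("pics/b.png",cv2.resize(a,(800,600),interpolation=cv2.INTER_CUBIC))
C=cloud(p); P=C[near(C,421,-328,40,9,19)]; print(rect(P),len(P))
```

```text
[ 422.057 -331.527   45.625   28.114    1.272] 97
```

View pics/b.png

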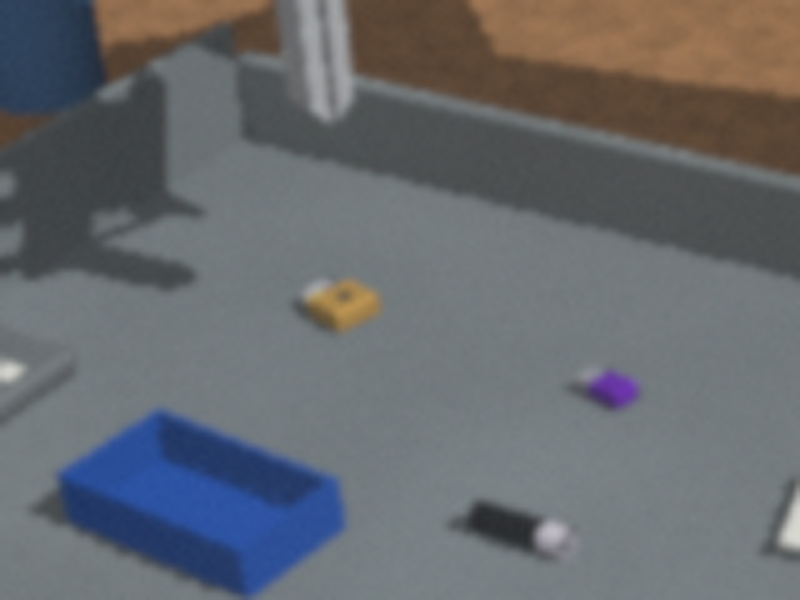

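Run:
```python
from h import *
for n in("scene","top"):
    p=capture(n); C=cloud(p); s=read_state()
    q=p["view"]@np.append(s["ee_pos"],1); K=p["K"]; print(n,s["ee_pos"],"tcp px",K[0,0]*q[0]/-q[2]+K[0,2],K[1,1]*-q[1]/-q[2]+K[1,2])
    if n=="scene":
        print([ (r,C[r,195].round(0).tolist()) for r in range(108,130,2)])
    m=near(C,421,-322,70,40,250); rr,cc=np.nonzero(m); print(len(rr)); P=C[m]
    if len(P):
        for a in range(40,250,15):
            Q=P[(P[:,2]>=a)&(P[:,2]<a+15)]
            if len(Q): print(a,len(Q),Q.min(0).round(),Q.max(0).round())
```

```text
scene [ 419.7068331  -320.78159025   74.02908576] tcp px 196.80129842021893 137.5079541080781
[(108, [418.0, -314.0, 152.0]), (110, [420.0, -313.0, 148.0]), (112, [421.0, -313.0, 143.0]), (114, [423.0, -312.0, 139.0]), (116, [423.0, -313.0, 134.0]), (118, [425.0, -312.0, 130.0]), (120, [428.0, -311.0, 126.0]), (122, [426.0, -313.0, 120.0]), (124, [427.0, -313.0, 115.0]), (126, [284.0, -440.0, 19.0]), (128, [285.0, -440.0, 13.0])]
1167
100 3 [ 419. -314.  113.] [ 423. -311.  115.]
115 58 [ 410. -334.  115.] [ 434. -309.  130.]
130 78 [ 410. -334.  130.] [ 434. -309.  145.]
145 83 [ 409. -335.  145.] [ 434. -308.  160.]
160 84 [ 407. -333.  160.] [ 434. -308.  175.]
175 81 [ 409. -334.  175.] [ 435. -307.  190.]
190 77 [ 408. -332.  190.] [ 435. -306.  204.]
205 92 [ 373. -354.  207.] [ 449. -279.  220.]
220 331 [ 366. -349.  220.] [ 488. -277.  235.]
235 280 [ 364. -349.  235.] [ 488. -279.  250.]
top [ 419.11122301 -320.21146575   72.9349676 ] tcp px 445.7897433859358 269.64740720195573
1163
100 1 [ 422. -310.  113.] [ 422. -310.  113.]
115 41 [ 410. -313.  116.] [ 431. -306.  130.]
130 46 [ 407. -312.  130.] [ 431. -305.  144.]
145 53 [ 408. -313.  145.] [ 432. -305.  160.]
160 9 [ 420. -311.  160.] [ 430. -309.  173.]
175 5 [ 416. -322.  179.] [ 421. -309.  183.]
190 2 [ 419. -315.  193.] [ 420. -312.  204.]
205 37 [ 403. -289.  214.] [ 446. -278.  220.]
220 655 [ 365. -353.  220.] [ 489. -274.  235.]
235 314 [ 356. -346.  235.] [ 487. -279.  250.]
```

```bash
cat >> h.py <<'E'
def tip(n="scene"):
    "seen finger tip height/centre near the reported TCP"
    s=read_state(); p=capture(n); C=cloud(p); x,y,z=s["ee_pos"]
    P=C[near(C,x,y,60,z-30,z+110)&(C[...,2]>45)]
    l=np.nanpercentile(P[:,2],.5) ; Q=P[P[:,2]<l+60]
    print(n,s["clock"],"rep",s["ee_pos"].round(1),s["tool_rot"].round(3),"low z",l.round(1),"mid",((Q.min(0)+Q.max(0))/2).round(1),"J",s["joints"].round(4),"eff",s["effort"].round(1))
    return p
E
python3 - <<'E'
from h import *
for i in range(5): tip(); tip("top")
E
```

```text
scene 5.7 rep [ 419.1 -320.2   72.9] [ 3.132 -0.023 -0.259] low z 112.4 mid [ 421.1 -318.9  141.6] J [-0.7616  0.0546  1.5953  0.0022  1.4672 -0.5025] eff [  0.  -32.5 -30.1   0.1  -0.1   0. ]
top 5.75 rep [ 418.8 -319.9   72.3] [ 3.132 -0.021 -0.259] low z 111.6 mid [ 418.9 -309.   139.7] J [-0.7616  0.0551  1.596   0.0022  1.4674 -0.5025] eff [  0.  -32.3 -29.9   0.1  -0.1   0. ]
scene 5.8 rep [ 418.6 -319.8   72.1] [ 3.133 -0.021 -0.259] low z 111.5 mid [ 420.8 -319.   141. ] J [-0.7616  0.0553  1.5962  0.0022  1.4674 -0.5025] eff [  0.  -32.1 -29.6   0.1  -0.1   0. ]
top 5.85 rep [ 418.7 -319.8   72.1] [ 3.133 -0.021 -0.259] low z 111.1 mid [ 417.9 -310.2  139.7] J [-0.7616  0.0554  1.596   0.0022  1.4675 -0.5025] eff [  0.  -31.9 -29.5   0.1  -0.1   0. ]
scene 5.9 rep [ 418.8 -319.9   72.3] [ 3.132 -0.021 -0.259] low z 111.1 mid [ 420.9 -319.1  140.5] J [-0.7616  0.0553  1.5958  0.0022  1.4676 -0.5025] eff [  0.  -31.8 -29.4   0.1  -0.    0. ]
top 5.95 rep [ 418.9 -320.    72.6] [ 3.132 -0.021 -0.259] low z 111.9 mid [ 418.6 -308.   140.3] J [-0.7616  0.0552  1.5954  0.0022  1.4677 -0.5025] eff [  0.  -31.7 -29.3   0.1  -0.    0. ]
scene 6.0 rep [ 419.  -320.2   72.8] [ 3.132 -0.022 -0.259] low z 110.8 mid [ 420.9 -319.7  140.2] J [-0.7616  0.0551  1.595   0.0022  1.4677 -0.5025] eff [  0.  -31.6 -29.2   0.1  -0.    0. ]
top 6.05 rep [ 419.1 -320.3   73.1] [ 3.132 -0.022 -0.259] low z 111.3 mid [ 418.2 -310.9  140.8] J [-0.7616  0.0549  1.5947  0.0022  1.4677 -0.5025] eff [  0.  -31.6 -29.2   0.1  -0.    0. ]
scene 6.1 rep [ 419.2 -320.4   73.3] [ 3.132 -0.023 -0.259] low z 111.9 mid [ 420.6 -320.2  141.2] J [-0.7616  0.0547  1.5945  0.0022  1.4678 -0.5025] eff [ -0.  -31.6 -29.2   0.1  -0.    0. ]
top 6.15 rep [ 419.3 -320.4   73.5] [ 3.131 -0.023 -0.259] low z 112.1 mid [ 418.9 -308.8  139.8] J [-0.7616  0.0546  1.5942  0.0022  1.4678 -0.5025] eff [  0.  -31.6 -29.2   0.1  -0.    0. ]
```

Both cameras put the finger tips about 39 mm higher than the reported TCP (112 seen against 73 reported), so the jaws shut above the brass without touching it. I'll go down in checked steps, measuring that offset as I go.

Call:
carry_out:
  steps:
    - [[4, -3, -20], 0, 0.6]
    - [[0, 0, -20], 0, 0.6]
    - [[0, 0, 0], 0, 0.6]
    - [[0, 0, 0], 0, 0.6]
    - [[0, 0, 0], 0, 0.6]

```text
clock: 6.7
ee_pos: [424.6, -324.6, 34.9]
tool_rot: [3.13, -0.026, -0.259]
wrist_force: [-0.8, 0.2, 0.8]
grip_width: 37.1
```

Run:
```python
from h import *
for i in range(3): tip();tip("top")
```

```text
scene 6.7 rep [ 424.6 -324.6   34.9] [ 3.13  -0.026 -0.259] low z 72.5 mid [ 426.5 -323.4  101.8] J [-0.7604  0.0933  1.6326  0.0022  1.3866 -0.5015] eff [ -0.  -32.4 -28.4   0.1  -0.1   0. ]
top 6.75 rep [ 424.8 -324.9   35.2] [ 3.129 -0.027 -0.259] low z 73.8 mid [ 425.  -319.3  102.6] J [-0.7604  0.093   1.6322  0.0022  1.3864 -0.5015] eff [  0.  -32.1 -28.1   0.1  -0.    0. ]
scene 6.8 rep [ 424.9 -324.9   35.3] [ 3.129 -0.028 -0.259] low z 72.8 mid [ 426.4 -324.4  102.5] J [-0.7604  0.0929  1.6321  0.0022  1.3863 -0.5015] eff [ -0.  -32.3 -28.3   0.1  -0.1   0. ]
top 6.85 rep [ 424.9 -324.9   35.3] [ 3.129 -0.028 -0.259] low z 73.1 mid [ 424.9 -318.9  101.8] J [-0.7604  0.0929  1.6322  0.0022  1.3862 -0.5015] eff [ -0.  -32.4 -28.5   0.1  -0.1   0. ]
scene 6.9 rep [ 424.9 -324.8   35.2] [ 3.129 -0.027 -0.259] low z 73.1 mid [ 426.3 -323.7  102.8] J [-0.7604  0.0929  1.6324  0.0022  1.3862 -0.5015] eff [ -0.  -32.5 -28.5   0.1  -0.1   0. ]
top 6.95 rep [ 424.8 -324.8   35. ] [ 3.129 -0.027 -0.259] low z 76.5 mid [ 424.5 -317.7  106.3] J [-0.7604  0.093   1.6326  0.0022  1.3861 -0.5015] eff [ -0.  -32.6 -28.6   0.1  -0.1   0. ]
```

Call:
carry_out:
  steps:
    - [[-2, 1, -25], 0, 0.6]
    - [[0, 0, -25], 0, 0.6]
    - [[0, 0, 0], 0, 0.6]
    - [[0, 0, 0], 0, 0.6]

```text
clock: 7.4
ee_pos: [424.2, -325.2, -13.3]
tool_rot: [3.127, -0.032, -0.259]
wrist_force: [-0.8, -0.5, 0.8]
grip_width: 56.2
```

Call:
carry_out:
  steps:
    - [[-1, 2, -17], 0, 0.6]
    - [[0, 0, 0], 0, 0.6]
    - [[0, 0, 0], 0, 0.6]

```text
clock: 7.7
ee_pos: [425.6, -325.3, -26.1]
tool_rot: [3.123, -0.038, -0.259]
wrist_force: [1.0, 0.8, -0.2]
grip_width: 56.6
```

Run:
```python
from h import *
s=read_state();print(s["ee_pos"],s["tool_rot"],s["wrist_force"])
p=capture("scene"); a=p["color"][100:220,130:290]; cv2.imwrite("pics/c.png",cv2.resize(a,(800,600),interpolation=cv2.INTER_CUBIC))
```

```text
[ 425.57930838 -325.31819071  -26.10501642] [ 3.12341913 -0.0377242  -0.25882456] [ 0.95594745  0.76301387 -0.1678024 ]
```

View pics/c.png

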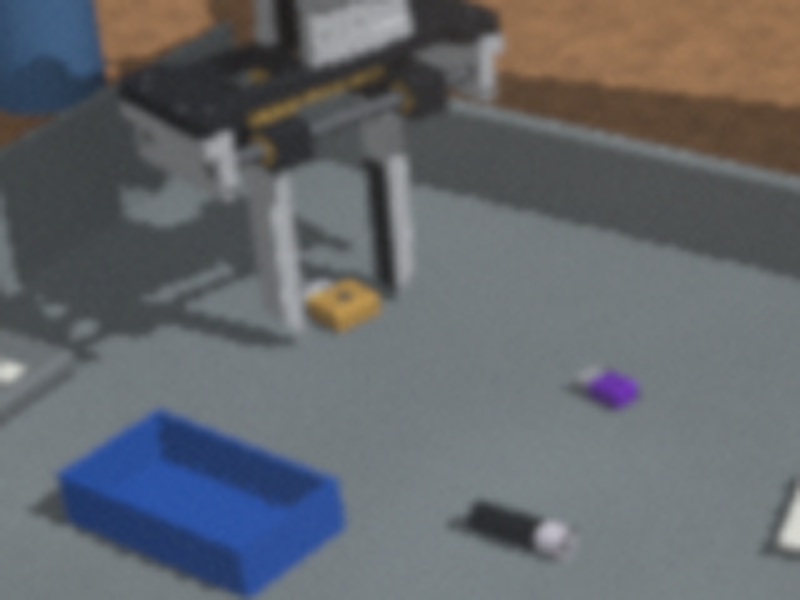

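The fingers, tips at crop (290,325) and (395,290), straddle the brass body at (345,305). I lower a little more and grip.

Call:
carry_out:
  steps:
    - [[-2, 2, -7], 0, 0.6]
    - [[0, 0, 0], 0, 0.6]

```text
clock: 7.95
ee_pos: [425.0, -324.6, -31.0]
tool_rot: [3.121, -0.042, -0.259]
wrist_force: [-1.2, -0.0, 0.5]
grip_width: 56.6
```

Call:
carry_out:
  steps:
    - [[0, 0, 0], 0, 0.2]
    - [[0, 0, 0], 0, 0.0]
    - [[0, 0, 0], 0, 0.0]
    - [[0, 0, 0], 0, 0.0]
    - [[0, 0, 0], 0, 0.0]
    - [[0, 0, 0], 0, 0.0]
  grip_force: 20

```text
clock: 8.55
ee_pos: [424.9, -324.6, -30.5]
tool_rot: [3.121, -0.042, -0.259]
wrist_force: [-0.3, 0.1, 0.1]
grip_width: 27.7
```

Call:
carry_out:
  steps:
    - [[0, 0, 20], 0, 0.0]
    - [[0, 0, 30], 0, 0.0]
    - [[0, 0, 30], 0, 0.0]
    - [[0, 0, 10], 0, 0.0]

```text
clock: 8.95
ee_pos: [421.8, -321.7, 58.0]
tool_rot: [3.126, -0.033, -0.259]
wrist_force: [-0.0, 0.2, -0.3]
grip_width: 27.6
```

Call:
carry_out:
  steps:
    - [[18, 5, 0], -0.14, 0.0]
    - [[18, 5, 0], -0.14, 0.0]
    - [[18, 5, 0], -0.14, 0.0]
    - [[18, 5, 0], -0.14, 0.0]
    - [[18, 5, 0], -0.14, 0.0]
    - [[18, 5, 0], -0.14, 0.0]
    - [[18, 5, 0], -0.14, 0.0]
    - [[18, 5, 0], -0.14, 0.0]
    - [[18, 5, 0], -0.14, 0.0]
    - [[0, 0, 0], 0, 0.0]

```text
clock: 9.95
ee_pos: [586.3, -273.4, 49.4]
tool_rot: [3.116, -0.027, -1.573]
wrist_force: [0.0, 0.8, -1.4]
grip_width: 27.7
```

Run:
```python
from h import *
s=read_state();print(s["ee_pos"],s["tool_rot"],s["wrist_force"],s["grip_width"])
p=tip(); p=tip("top")
```

```text
[ 586.28114066 -273.37176305   49.40297379] [ 3.11614005 -0.0270563  -1.57255027] [ 0.00313983  0.76508192 -1.38335254] 27.72552036302819
scene 9.95 rep [ 586.3 -273.4   49.4] [ 3.116 -0.027 -1.573] low z 85.0 mid [ 588.1 -271.6  114.6] J [-0.5023  0.3587  1.2825 -0.036   1.5097  1.073 ] eff [  0.4 -44.4 -30.    0.   -0.1   0.7]
top 10.0 rep [ 584.9 -273.6   49.2] [ 3.114 -0.027 -1.571] low z 85.2 mid [ 569.6 -255.2  114.1] J [-0.5032  0.3577  1.2845 -0.0367  1.5102  1.0703] eff [  0.5 -45.2 -30.5  -0.   -0.1   0.2]
```

Call:
carry_out:
  steps:
    - [[19, 4, 0], -0.08, 0.0]
    - [[0, 0, -20], 0, 0.0]
    - [[0, 0, 0], 0, 0.0]
    - [[0, 0, 0], 0, 0.0]

```text
clock: 10.45
ee_pos: [599.7, -271.7, 29.1]
tool_rot: [3.112, -0.028, -1.649]
wrist_force: [0.5, 0.1, -0.2]
grip_width: 27.5
```

Run:
```python
from h import *
p=tip(); a=p["color"][120:240,90:250]; cv2.imwrite("pics/d.png",cv2.resize(a,(800,600),interpolation=cv2.INTER_CUBIC))
```

```text
scene 10.45 rep [ 599.7 -271.7   29.1] [ 3.112 -0.028 -1.649] low z 64.8 mid [ 596.  -269.7   94. ] J [-0.4894  0.4021  1.266  -0.0374  1.4899  1.1635] eff [  0.2 -44.3 -28.   -0.1   0.    0. ]
```

View pics/d.png

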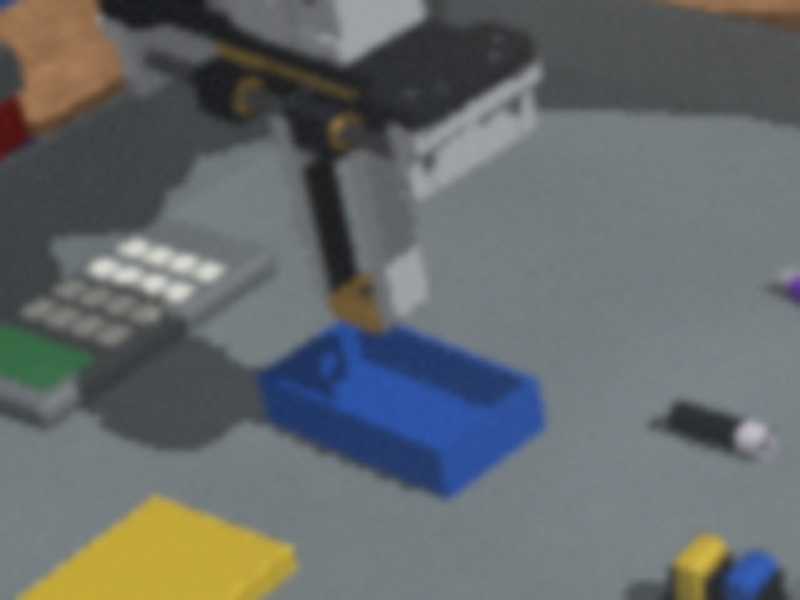

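The brass is held about 35 mm over the blue tray, which is at crop (405,405). I lower it in.

Call:
carry_out:
  steps:
    - [[4, 2, -24], 0, 0.0]
    - [[0, 0, -20], 0, 0.0]
    - [[0, 0, 0], 0, 0.0]
    - [[0, 0, 0], 0, 0.0]

```text
clock: 10.9
ee_pos: [603.7, -271.9, -10.9]
tool_rot: [3.117, -0.03, -1.649]
wrist_force: [0.5, 0.2, -0.4]
grip_width: 27.6
```

Call:
carry_out:
  steps:
    - [[0, 2, -12], 0, 0.0]
    - [[0, 0, -3], 0, 0.0]
    - [[0, 0, 0], 0, 0.0]

```text
clock: 11.2
ee_pos: [605.1, -271.0, -23.3]
tool_rot: [3.122, -0.033, -1.649]
wrist_force: [-0.6, -0.8, 0.3]
grip_width: 27.6
```

Call:
carry_out:
  steps:
    - [[0, 0, -3], 0, 0.0]
    - [[0, 0, -1], 0, 0.0]
    - [[0, 0, 0], 0, 0.0]

```text
clock: 11.5
ee_pos: [605.7, -271.2, -26.6]
tool_rot: [3.123, -0.033, -1.649]
wrist_force: [0.4, 0.2, 0.3]
grip_width: 27.5
```

Near the floor. I release by opening slowly to about 45 mm and then lift.

Call:
carry_out:
  steps:
    - [[0, 0, -1], 0, 0.45]
    - [[0, 0, 0], 0, 0.5]
    - [[0, 0, 0], 0, 0.5]
    - [[0, 0, 0], 0, 0.5]
    - [[0, 0, 20], 0, 0.5]
    - [[0, 0, 30], 0, 0.5]
    - [[0, 0, 40], 0, 0.5]
    - [[-40, 10, 40], 0, 0.5]
    - [[-40, 20, 20], 0, 0.9]
    - [[-40, 30, 0], 0, 0.9]

```text
clock: 12.5
ee_pos: [489.8, -213.3, 118.0]
tool_rot: [3.12, -0.033, -1.651]
wrist_force: [-0.0, 0.8, 0.8]
grip_width: 59.3
```

Run:
```python
from h import *
p=capture("top");a=p["color"][120:250,350:490]; b=cv2.resize(a,(400,371),interpolation=cv2.INTER_CUBIC)
p=capture("scene"); a=p["color"][150:240,110:230]; b=np.hstack([b,cv2.resize(a,(400,371),interpolation=cv2.INTER_CUBIC)]);cv2.imwrite("pics/e.png",b)
C=cloud(p); m=near(C,600,-269,45,16,24);P=C[m]; print(len(P),np.nanmedian(P,0))
```

```text
206 [ 604.42602393 -267.42595589   19.27947213]
```

View pics/e.png

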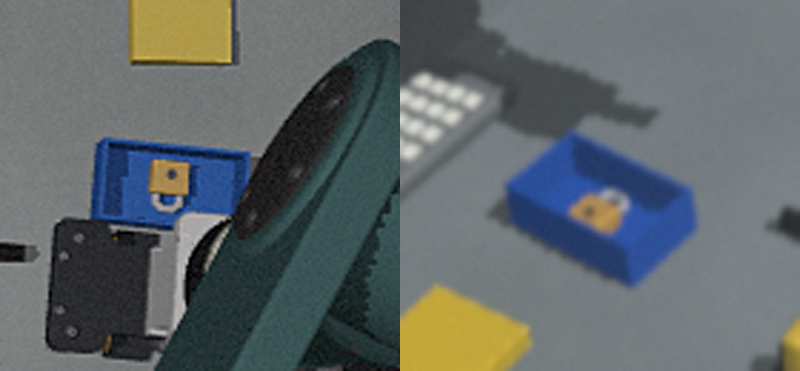

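The brass lies flat and centred in the blue tray, body at left crop (171,178). Next is the green tray.

Call:
carry_out:
  steps:
    - [[9, 41, 0], 0.14, 1]
    - [[9, 41, 0], 0.14, 1]
    - [[9, 41, 0], 0.14, 1]
    - [[9, 41, 0], 0.14, 1]
    - [[9, 41, 0], 0.14, 1]
    - [[9, 41, 0], 0.14, 1]
    - [[9, 41, 0], 0.14, 1]
    - [[9, 41, 0], 0.14, 1]
    - [[9, 41, 0], 0.14, 1]
    - [[9, 41, 0], 0.14, 1]

```text
clock: 13.6
ee_pos: [579.9, 211.9, 115.4]
tool_rot: [3.116, -0.037, -0.202]
wrist_force: [-0.9, -0.6, -0.7]
grip_width: 94.3
```

Call:
carry_out:
  steps:
    - [[9, 40, 0], 0.14, 1]
    - [[4, 15, 0], 0.1, 1]
    - [[0, 0, 0], 0, 1]
    - [[0, 0, 0], 0, 1]

```text
clock: 14.0
ee_pos: [595.2, 275.8, 113.2]
tool_rot: [3.117, -0.037, 0.055]
wrist_force: [0.1, -1.0, 0.4]
grip_width: 93.6
```

Run:
```python
from h import *
p=tip()
```

```text
scene 14.0 rep [595.2 275.8 113.2] [ 3.117 -0.037  0.055] low z 150.3 mid [598.3 279.5 179.3] J [ 0.3684  0.3172  1.2086 -0.0352  1.5882  0.3129] eff [  0.7 -43.4 -30.3   0.   -0.2  -0. ]
```

Call:
carry_out:
  steps:
    - [[-2, -1, -35], -0.026, 1]
    - [[-1, 0, -35], 0, 1]
    - [[-1, 0, -20], 0, 1]
    - [[0, 0, 0], 0, 1]
    - [[0, 0, 0], 0, 1]

```text
clock: 14.55
ee_pos: [593.5, 267.5, 24.2]
tool_rot: [3.117, -0.043, 0.012]
wrist_force: [-0.0, 0.1, 0.5]
grip_width: 93.6
```

Call:
carry_out:
  steps:
    - [[0, 7, -20], 0.017, 1]
    - [[0, 0, -20], 0, 1]
    - [[0, 0, 0], 0, 1]
    - [[0, 0, 0], 0, 1]

```text
clock: 14.95
ee_pos: [599.4, 273.6, -7.5]
tool_rot: [3.121, -0.056, 0.024]
wrist_force: [-0.3, 0.0, 1.2]
grip_width: 93.7
```

Run:
```python
from h import *
p=capture("scene");print(read_state()["ee_pos"],read_state()["tool_rot"]); a=p["color"][190:330,350:530]; cv2.imwrite("pics/f.png",cv2.resize(a,(720,560),interpolation=cv2.INTER_CUBIC))
```

```text
[599.38309333 273.55196934  -7.47602354] [ 3.12082186 -0.05592637  0.02358776]
```

View pics/f.png

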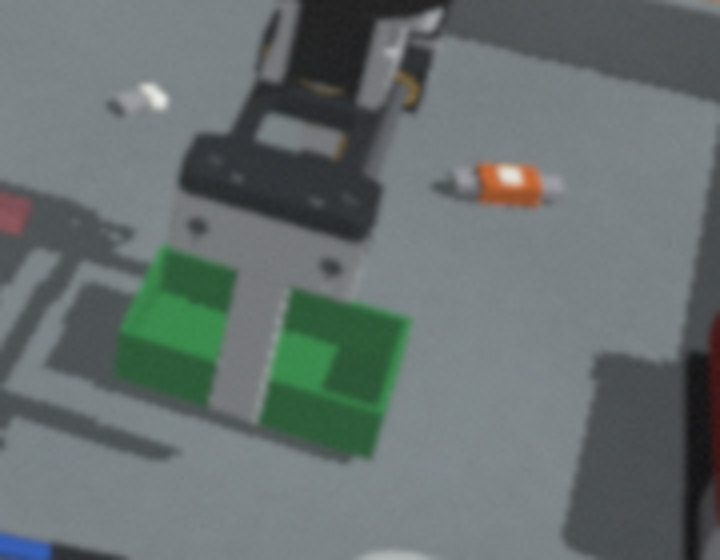

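Call:
carry_out:
  steps:
    - [[-6, 1, -14], 0.005, 1]
    - [[0, 0, 0], 0, 1]

```text
clock: 15.2
ee_pos: [594.7, 275.0, -19.4]
tool_rot: [3.122, -0.06, 0.028]
wrist_force: [-0.3, -0.4, -0.6]
grip_width: 94.0
```

Call:
carry_out:
  steps:
    - [[0, 0, 0], 0, 0.6]
    - [[0, 0, 0], 0, 0.5]
    - [[0, 0, 0], 0, 0.5]
    - [[0, 0, 0], 0, 0.5]
    - [[0, 0, 0], 0, 0.5]
    - [[0, 0, 0], 0, 0.5]
  grip_force: 25

```text
clock: 15.8
ee_pos: [595.5, 275.5, -17.8]
tool_rot: [3.123, -0.063, 0.028]
wrist_force: [-0.3, -0.2, -0.7]
grip_width: 62.2
```

Call:
carry_out:
  steps:
    - [[0, 0, 15], 0, 0.5]
    - [[0, 0, 35], 0, 0.5]
    - [[0, 0, 35], 0, 0.5]
    - [[0, 0, 15], 0, 0.5]
    - [[0, -25, 0], 0, 0.5]
    - [[0, -45, 0], 0, 0.5]
    - [[0, -45, 0], 0, 0.5]
    - [[0, -45, 0], 0, 0.5]
    - [[0, -45, 0], 0, 0.5]
    - [[0, -45, 0], 0, 0.5]

```text
clock: 16.8
ee_pos: [594.6, 24.2, 96.3]
tool_rot: [3.125, -0.071, 0.041]
wrist_force: [0.6, -0.4, -1.2]
grip_width: 62.5
```

Call:
carry_out:
  steps:
    - [[0, -45, 0], -0.03, 0.5]
    - [[0, -45, 0], -0.03, 0.5]
    - [[0, -45, 0], -0.03, 0.5]
    - [[0, -45, 0], -0.02, 0.5]
    - [[0, -45, 0], 0, 0.5]
    - [[0, -30, 0], 0, 0.5]
    - [[0, -15, 0], 0, 0.5]
    - [[0, 0, 0], 0, 0.5]
    - [[0, 0, 0], 0, 0.5]

```text
clock: 17.7
ee_pos: [593.4, -262.7, 106.9]
tool_rot: [3.122, -0.082, -0.081]
wrist_force: [0.2, -0.1, -0.1]
grip_width: 62.0
```

```bash
cat >> h.py <<'E'
def green(p):
    c=p["color"].astype(int); return (c[...,1]>c[...,2]*1.5+10)&(c[...,1]>c[...,0]*1.25+5)
def blue(p):
    c=p["color"].astype(int); return (c[...,0]>c[...,2]*2+10)&(c[...,0]>c[...,1]*1.4+5)
def plane(P):
    c=np.nanmean(P,0); u,s,v=np.linalg.svd(P-c); n=v[2]*np.sign(v[2][2]); return c,n
E
python3 - <<'E'
from h import *
for n in("scene","top"):
    p=tip(n); C=cloud(p)
    m=green(p)&(np.hypot(C[...,0]-595,C[...,1]+265)<120)&(C[...,2]>60)
    P=C[m]; print(n,len(P),np.nanpercentile(P[:,2],[1,10,50,90,99]).round(1),rect(P))
    # rim: highest per xy cell along edge
    for y0 in range(-330,-200,12):
        Q=P[(P[:,1]>=y0)&(P[:,1]<y0+12)]
        if len(Q)>3: print(y0,len(Q),"x",Q[:,0].min().round(),Q[:,0].max().round(),"zmax",Q[:,2].max().round(1),"at x",Q[Q[:,2].argmax(),0].round(), "near-x z",[ (Q[np.abs(Q[:,0]-x)<6][:,2].max().round(1) if (np.abs(Q[:,0]-x)<6).any() else None) for x in(565,595,625)])
    cv2.imwrite(f"pics/g_{n}.png",p["color"])
a=cv2.imread("pics/g_scene.png")[100:240,80:260];cv2.imwrite("pics/g.png",cv2.resize(a,(720,560),interpolation=cv2.INTER_CUBIC))
E
```

```text
scene 17.7 rep [ 593.4 -262.7  106.9] [ 3.122 -0.082 -0.081] low z 134.9 mid [ 588.3 -264.2  161.5] J [-0.5141  0.254   1.3023  0.0168  1.503  -0.4329] eff [ -0.9 -41.3 -30.8   0.   -0.4  -0. ]
scene 1096 [135.6 137.6 148.6 160.8 163.5] [ 590.177 -263.895  112.672   65.176    1.488]
-330 23 x 592.0 616.0 zmax 162.2 at x 609.0 near-x z [None, np.float64(160.2), None]
-318 97 x 556.0 619.0 zmax 164.7 at x 618.0 near-x z [np.float64(159.5), np.float64(160.8), None]
-306 109 x 556.0 620.0 zmax 163.6 at x 616.0 near-x z [np.float64(159.9), None, np.float64(147.4)]
-294 89 x 557.0 621.0 zmax 163.8 at x 618.0 near-x z [np.float64(161.7), None, np.float64(160.0)]
-282 73 x 558.0 621.0 zmax 161.9 at x 561.0 near-x z [np.float64(161.9), None, np.float64(142.7)]
-270 84 x 558.0 622.0 zmax 162.3 at x 563.0 near-x z [np.float64(162.3), None, np.float64(141.8)]
-258 103 x 558.0 624.0 zmax 163.6 at x 620.0 near-x z [np.float64(162.3), None, np.float64(163.6)]
-246 89 x 562.0 625.0 zmax 163.2 at x 623.0 near-x z [np.float64(160.1), None, np.float64(163.2)]
-234 73 x 563.0 626.0 zmax 164.4 at x 624.0
[... 701 characters left out ...]
ne, np.float64(142.4), None]
-270 183 x 567.0 619.0 zmax 164.7 at x 619.0 near-x z [np.float64(139.9), np.float64(141.6), np.float64(164.7)]
-258 215 x 559.0 621.0 zmax 165.0 at x 619.0 near-x z [np.float64(164.1), np.float64(141.5), np.float64(164.9)]
-246 239 x 559.0 621.0 zmax 258.5 at x 581.0 near-x z [np.float64(255.8), np.float64(257.2), np.float64(164.9)]
-234 232 x 551.0 623.0 zmax 273.3 at x 568.0 near-x z [np.float64(273.3), np.float64(140.3), np.float64(166.2)]
-222 131 x 561.0 624.0 zmax 165.7 at x 620.0 near-x z [np.float64(164.4), np.float64(140.8), np.float64(165.7)]
-210 188 x 562.0 624.0 zmax 166.7 at x 612.0 near-x z [np.float64(164.5), np.float64(164.0), np.float64(163.4)]
```

View pics/g.png

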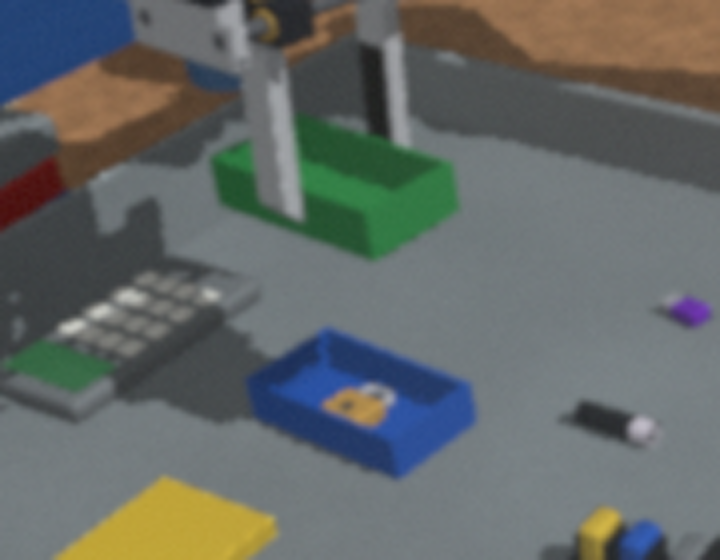

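The green tray is held nearly level, centre at crop (335,190), with blue at (360,400). It needs about +8 mm in x and -5 in y. I lower to just above the blue rim.

Call:
carry_out:
  steps:
    - [[6, -4, -25], 0, 0.5]
    - [[0, 0, -25], 0, 0.5]
    - [[0, 0, -20], 0, 0.5]
    - [[0, 0, -8], 0, 0.5]
    - [[0, 0, 0], 0, 0.5]
    - [[0, 0, 0], 0, 0.5]

```text
clock: 18.4
ee_pos: [603.0, -256.0, 30.2]
tool_rot: [3.122, -0.086, -0.067]
wrist_force: [1.4, -0.1, -1.1]
grip_width: 62.5
```

```bash
cat >> h.py <<'E'
def both(n):
    s=read_state(); p=capture(n); C=cloud(p); print(n,s["ee_pos"].round(1),s["tool_rot"].round(3),s["wrist_force"].round(1))
    ok=np.hypot(C[...,0]-597,C[...,1]+268)<85
    G=C[green(p)&ok&(C[...,2]>25)]; B=C[blue(p)&ok&(C[...,2]>5)]
    print(" green z",np.nanpercentile(G[:,2],[2,50,98]).round(1),rect(G)," blue z",np.nanpercentile(B[:,2],[2,98]).round(1),rect(B))
    zt=np.nanpercentile(G[:,2],95); R=G[G[:,2]>zt-5]; c,nn=plane(R); print(" rim rect",rect(R),"tilt n",nn.round(3),"rimz",c.round(1))
    return p
E
python3 - <<'E'
from h import *
for n in("scene","top"): p=both(n); cv2.imwrite(f"pics/h_{n}.png",p["color"])
E
```

```text
scene [ 603.  -256.    30.2] [ 3.122 -0.086 -0.067] [ 1.4 -0.1 -1.1]
 green z [59.3 71.2 86.5] [ 600.088 -257.595  113.58    64.991    1.51 ]  blue z [  5.5 304.3] [ 599.61  -268.247  112.411   63.458    1.489]
 rim rect [ 599.468 -257.127  111.9     63.691    1.502] tilt n [-0.021 -0.001  1.   ] rimz [ 604.5 -242.7   83.7]
top [ 603.2 -256.    30.4] [ 3.122 -0.087 -0.067] [ 0.2  1.1 -1.3]
 green z [59.8 63.1 89.1] [ 593.966 -235.973   74.204   73.032    1.507]  blue z [ 5.6 32.9] [ 5.93307e+02 -2.34090e+02  5.08080e+01  4.80390e+01 -8.60000e-02]
 rim rect [ 5.9421e+02 -2.3187e+02  7.3434e+01  6.5270e+01 -7.8000e-02] tilt n [0.338 0.906 0.254] rimz [ 602.7 -217.6   93.8]
```

Call:
carry_out:
  steps:
    - [[-1, -10, 0], -0.017, 0.5]
    - [[0, 0, 0], 0, 0.5]
    - [[0, 0, 0], 0, 0.5]

```text
clock: 18.8
ee_pos: [603.9, -268.7, 34.1]
tool_rot: [3.119, -0.092, -0.086]
wrist_force: [-0.4, -0.0, -0.6]
grip_width: 62.4
```

Run:
```python
from h import *
both("scene"); both("scene")
```

```text
scene [ 603.9 -268.7   34.1] [ 3.119 -0.092 -0.086] [-0.4 -0.  -0.6]
 green z [63.1 74.8 90.7] [ 604.083 -269.356  111.746   73.508    1.47 ]  blue z [  5.6 365.1] [ 598.947 -269.761  116.403   63.83     1.486]
 rim rect [ 604.021 -269.265  110.693   73.275    1.494] tilt n [-0.032  0.001  0.999] rimz [ 606.7 -255.2   88.1]
scene [ 603.9 -268.9   34.2] [ 3.119 -0.093 -0.086] [ 0.2  0.2 -0.9]
 green z [63.1 75.1 90.4] [ 600.38  -269.971  112.852   65.178    1.47 ]  blue z [  5.5 373.7] [ 599.041 -270.013  117.094   63.648    1.491]
 rim rect [ 600.082 -269.725  111.507   64.44     1.485] tilt n [-0.03   0.001  1.   ] rimz [ 606.1 -255.    87.8]
```

Call:
carry_out:
  steps:
    - [[-3, 0, -10], 0, 0.5]
    - [[0, 0, -8], 0, 0.5]
    - [[0, 0, 0], 0, 0.5]
    - [[0, 0, 0], 0, 0.5]

```text
clock: 19.3
ee_pos: [599.7, -268.3, 13.5]
tool_rot: [3.12, -0.091, -0.086]
wrist_force: [0.8, -0.2, -0.6]
grip_width: 62.3
```

Run:
```python
from h import *
both("scene"); both("scene")
```

```text
scene [ 599.7 -268.3   13.5] [ 3.12  -0.091 -0.086] [ 0.8 -0.2 -0.6]
 green z [42.2 54.1 69.9] [ 596.534 -269.916  114.103   65.81     1.489]  blue z [  5.9 386. ] [ 602.192 -269.918  116.631   64.288    1.55 ]
 rim rect [ 595.833 -268.892  110.092   64.485    1.469] tilt n [-0.022 -0.002  1.   ] rimz [ 602.1 -256.    67.1]
scene [ 599.6 -268.2   13.3] [ 3.12  -0.09  -0.086] [ 0.1  0.6 -1.3]
 green z [42.1 54.1 69.6] [ 596.848 -269.152  111.983   66.139    1.478]  blue z [  5.8 378.7] [ 600.013 -270.153  117.246   63.237    1.511]
 rim rect [ 596.058 -268.604  110.599   64.404    1.483] tilt n [-0.023  0.002  1.   ] rimz [ 601.8 -256.    67.1]
```

Call:
carry_out:
  steps:
    - [[2, 0, -3], 0, 0.5]
    - [[0, 0, -3], 0, 0.5]
    - [[0, 0, 0], 0, 0.5]

```text
clock: 19.7
ee_pos: [602.6, -268.4, 7.8]
tool_rot: [3.12, -0.092, -0.085]
wrist_force: [-0.7, 1.0, -0.9]
grip_width: 62.3
```

Run:
```python
from h import *
both("scene"); p=both("scene")
a=p["color"][130:240,110:250];cv2.imwrite("pics/i.png",cv2.resize(a,(720,566),interpolation=cv2.INTER_CUBIC))
```

```text
scene [ 602.6 -268.4    7.8] [ 3.12  -0.092 -0.085] [-0.7  1.  -0.9]
 green z [36.9 48.5 64.2] [ 603.032 -269.186  112.743   71.761    1.5  ]  blue z [  6.  380.8] [ 601.614 -268.868  115.375   62.802    1.534]
 rim rect [ 603.316 -269.807  111.109   71.484    1.474] tilt n [-0.028 -0.001  1.   ] rimz [ 605.3 -256.    61.6]
scene [ 602.7 -268.4    8.1] [ 3.119 -0.092 -0.085] [-0.3  0.2 -1.4]
 green z [37.  48.7 64.6] [ 599.198 -269.924  112.72    64.658    1.484]  blue z [  6.2 383.3] [ 602.004 -268.798  113.628   62.595    1.554]
 rim rect [ 599.046 -269.212  111.199   64.236    1.486] tilt n [-0.03   0.001  1.   ] rimz [ 605.4 -256.    61.8]
```

View pics/i.png

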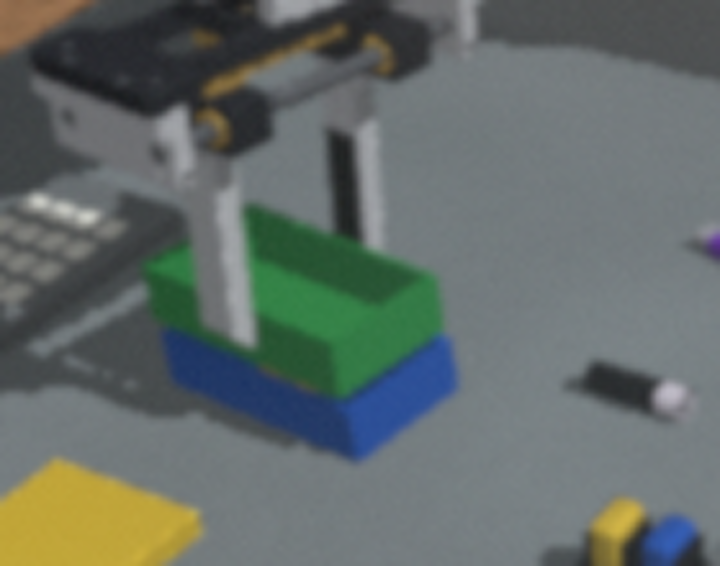

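The green tray sits on or in the blue rim, with corners of green at crop (335,395) and blue at (350,405). That suggests it is a few mm off towards image left, so I check with a silhouette fit.

```bash
cat >> h.py <<'E'
from scipy.optimize import minimize
def hullfit(p,mask,x0,L,z1,fitz=False,W=62,H=110):
    "fit x,y,yaw(of long axis)[,z] of a WxH box from z0..z0+dz to the convex hull of a colour mask (subpixel x4)"
    m=mask.astype(np.uint8); n,lab,st,_=cv2.connectedComponentsWithStats(m)
    k=1+st[1:,4].argmax(); pts=np.argwhere(lab==k)[:,::-1]
    def fill(q):
        im=np.zeros((1680,2240),np.uint8); cv2.fillConvexPoly(im,cv2.convexHull(np.round(q*4).astype(np.int32)),1); return im
    obs=np.concatenate([pts+d for d in([-.5,-.5],[.5,-.5],[-.5,.5],[.5,.5])])+.5; O=fill(obs.astype(np.float32)); K=p["K"]
    def cost(v):
        x,y,t=v[:3]; z=v[3] if fitz else L
        c,s=np.cos(t),np.sin(t)
        P=np.array([[x+c*a*H/2-s*b*W/2,y+s*a*H/2+c*b*W/2,z+h,1] for a in(-1,1) for b in(-1,1) for h in(0,z1)])@p["view"].T
        q=np.stack([K[0,0]*P[:,0]/-P[:,2]+K[0,2]+.5,K[1,1]*P[:,1]/P[:,2]+K[1,2]+.5],1)
        return np.sum(fill(q)!=O)/16
    s0=np.array(list(x0)+([L] if fitz else [])); n=len(s0)
    S=np.vstack([s0]+[s0+np.eye(n)[i]*(.08 if i==2 else 5) for i in range(n)])
    r=minimize(cost,s0,method="Nelder-Mead",options=dict(initial_simplex=S,xatol=.02,fatol=.05,maxiter=400))
    return r.x.round(3),round(r.fun,1),round(O.sum()/16)
def win(m,c0,c1,r0,r1):
    o=np.zeros_like(m); o[r0:r1,c0:c1]=m[r0:r1,c0:c1]; return o
E
python3 - <<'E'
from h import *
p=capture("scene")
q=dict(p); q["color"]=cv2.imread("pics/scene0.png")
print("blue0",hullfit(q,win(blue(q),120,230,160,240),(598,-269,1.489),4,26))
print("green",hullfit(p,win(green(p),120,230,130,240),(599,-269,1.489),34.5,27.5,True))
print("green z fixed",hullfit(p,win(green(p),120,230,130,240),(599,-269,1.489),34.5,27.5))
p=capture("top"); q=dict(p); q["color"]=cv2.imread("pics/top0.png")
print("blue0 top",hullfit(q,win(blue(q),360,460,150,220),(598,-269,1.489),4,26))
E
```

```text
blue0 (array([ 597.731, -268.374,    1.487]), np.float64(33.9), 1325)
green (array([ 594.097, -251.327,    0.942,   42.16 ]), np.float64(345.4), 997)
green z fixed (array([ 585.476, -260.469,    0.982]), np.float64(329.6), 997)
blue0 top (array([ 597.366, -266.969,    1.495]), np.float64(35.4), 1689)
```

```bash
sed -i 's/    k=1+st\[1:,4\].argmax(); pts=.*/    pts=np.argwhere((lab>0)\&(st[lab,4]>=25))[:,::-1]/' h.py
python3 - <<'E'
from h import *
p=capture("scene"); print(read_state()["ee_pos"])
for z in (33,34.5): print("green",z,hullfit(p,win(green(p),120,230,130,240),(599,-269,1.489),z,27.5))
print("free z",hullfit(p,win(green(p),120,230,130,240),(599,-269,1.489),34,27.5,True))
E
```

```text
[ 602.88156975 -268.61650846    8.58180122]
green 33 (array([ 595.479, -273.068,    1.479]), np.float64(41.7), 1402)
green 34.5 (array([ 596.951, -271.022,    1.496]), np.float64(46.3), 1402)
free z (array([ 599.14 , -268.716,    1.48 ,   37.02 ]), np.float64(44.8), 1402)
```

Call:
carry_out:
  steps:
    - [[-1, 2, 0], 0, 0.5]
    - [[0, 0, 0], 0, 0.5]
    - [[0, 0, -3], 0, 0.5]
    - [[0, 0, 0], 0, 0.5]

```text
clock: 20.35
ee_pos: [601.9, -266.5, 5.9]
tool_rot: [3.119, -0.094, -0.085]
wrist_force: [0.3, 0.2, -0.7]
grip_width: 62.4
```

Run:
```python
from h import *
p=both("scene"); z=34
for z in (31,33): print("green",z,hullfit(p,win(green(p),120,230,130,240),(599,-269,1.489),z,27.5))
```

```text
scene [ 601.9 -266.5    5.9] [ 3.119 -0.094 -0.085] [ 0.3  0.2 -0.7]
 green z [34.7 46.6 62.2] [ 597.903 -268.312  113.456   67.078    1.487]  blue z [  6.3 376.2] [ 602.727 -267.945  114.798   66.989   -1.567]
 rim rect [ 597.653 -268.371  113.84    66.452    1.502] tilt n [-0.023  0.001  1.   ] rimz [ 604.7 -251.9   59.7]
green 31 (array([ 594.795, -270.463,    1.475]), np.float64(46.2), 1388)
green 33 (array([ 596.648, -268.502,    1.477]), np.float64(47.6), 1388)
```

Call:
carry_out:
  steps:
    - [[1, 1, -3], 0, 0.5]
    - [[0, 0, 0], 0, 0.5]
    - [[0, 0, -2], 0, 0.5]
    - [[0, 0, 0], 0, 0.5]

```text
clock: 20.8
ee_pos: [603.7, -265.9, 3.1]
tool_rot: [3.118, -0.095, -0.085]
wrist_force: [-0.6, 0.4, -0.9]
grip_width: 62.4
```

Run:
```python
from h import *
p=both("scene")
for z in (30,): print("green",z,hullfit(p,win(green(p),120,230,130,240),(599,-269,1.489),z,27.5))
```

```text
scene [ 603.7 -265.9    3.1] [ 3.118 -0.095 -0.085] [-0.6  0.4 -0.9]
 green z [32.  43.4 59.1] [ 600.059 -266.627  112.97    65.75     1.489]  blue z [  6.  383.5] [ 599.831 -268.807  112.939   63.262    1.511]
 rim rect [ 599.71  -266.612  110.276   65.073    1.497] tilt n [-0.027 -0.     1.   ] rimz [ 605.3 -254.    56.5]
green 30 (array([ 598.129, -267.995,    1.46 ]), np.float64(43.9), 1384)
```

Call:
carry_out:
  steps:
    - [[-1, 0, -2], 0, 0.5]
    - [[0, 0, 0], 0, 0.5]
    - [[0, 0, -1], 0, 0.5]
    - [[0, 0, 0], 0, 0.5]

```text
clock: 21.25
ee_pos: [603.9, -266.1, 2.9]
tool_rot: [3.117, -0.099, -0.085]
wrist_force: [-0.6, 0.9, 1.4]
grip_width: 62.5
```

Call:
carry_out:
  steps:
    - [[0, 0, 0], 0, 0.75]
    - [[0, 0, 0], 0, 1]
    - [[0, 0, 0], 0, 1]
    - [[0, 0, 0], 0, 1]
    - [[0, 0, 20], 0, 1]
    - [[0, 0, 40], 0, 1]
    - [[0, 0, 40], 0, 1]
    - [[-40, 20, 20], 0, 1]
    - [[-40, 30, 0], 0, 0.8]
    - [[-40, 30, 0], 0, 0.8]

```text
clock: 22.25
ee_pos: [482.6, -186.9, 119.5]
tool_rot: [3.119, -0.094, -0.088]
wrist_force: [-0.5, 1.1, 0.6]
grip_width: 81.3
```

Run:
```python
from h import *
p=both("scene"); print(hullfit(p,win(green(p),120,230,130,240),(599,-269,1.489),30,27.5))
a=p["color"][140:240,110:250];a=cv2.resize(a,(560,400),interpolation=cv2.INTER_CUBIC)
cv2.imwrite("pics/j.png",a)
```

```text
scene [ 482.6 -186.9  119.5] [ 3.119 -0.094 -0.088] [-0.5  1.1  0.6]
 green z [31.2 42.7 57.8] [ 601.139 -267.22   114.55    64.736    1.484]  blue z [ 5.8 24.8] [ 622.525 -257.275  123.312   54.732   -1.15 ]
 rim rect [ 600.988 -266.879  113.882   64.138    1.489] tilt n [-0.012 -0.001  1.   ] rimz [ 604.1 -262.1   55.4]
(array([ 599.633, -267.419,    1.479]), np.float64(22.9), 1406)
```

View pics/j.png

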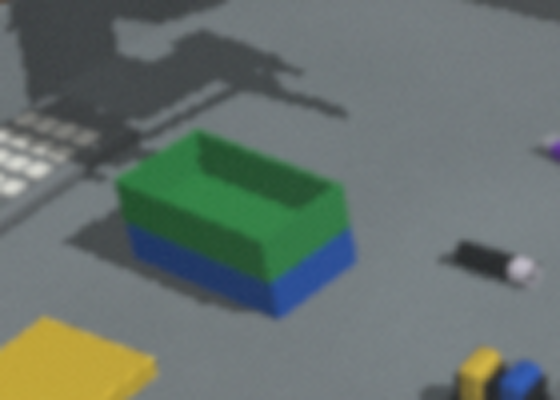

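Green is stacked squarely, with the ends flush at (355,240) and (270,280). The tool has picked up about 5° of outward tilt. Turning about the world's z carries that tilt around, so I try turning far round and working there, letting the outward drift cancel it.

Call:
carry_out:
  steps:
    - [[0, 0, 0], -0.149, 0.6]
    - [[0, 0, 0], -0.149, 0.6]
    - [[0, 0, 0], -0.149, 0.6]
    - [[0, 0, 0], -0.149, 0.6]
    - [[0, 0, 0], -0.149, 0.6]
    - [[0, 0, 0], -0.149, 0.6]
    - [[0, 0, 0], -0.149, 0.6]
    - [[0, 0, 0], -0.149, 0.6]
    - [[0, 0, 0], -0.149, 0.6]
    - [[0, 0, 0], -0.149, 0.6]

```text
clock: 23.3
ee_pos: [472.1, -178.8, 117.2]
tool_rot: [3.125, -0.087, -1.591]
wrist_force: [0.3, -0.3, 1.0]
grip_width: 56.4
```

Call:
carry_out:
  steps:
    - [[0, 0, 0], -0.149, 0.6]
    - [[0, 0, 0], -0.149, 0.6]
    - [[0, 0, 0], -0.149, 0.6]
    - [[0, 0, 0], -0.149, 0.6]
    - [[0, 0, 0], -0.149, 0.6]
    - [[0, 0, 0], -0.149, 0.6]

```text
clock: 23.9
ee_pos: [473.7, -178.8, 116.4]
tool_rot: [3.126, -0.087, -2.491]
wrist_force: [0.8, -0.8, 0.3]
grip_width: 56.5
```

Run:
```python
from h import *
s=read_state(); print(s["ee_pos"],s["tool_rot"],s["joints"],s["qvel"])
from scipy.spatial.transform import Rotation as R
print(R.from_euler("xyz",s["tool_rot"]).as_matrix()[:,2].round(3))
```

```text
[ 473.74602241 -178.77422343  116.36082832] [ 3.1257053  -0.08730626 -2.49148589] [-0.41986597  0.05960609  1.50525996 -0.06903535  1.6325385   2.06997662] [-0.05484895  0.09283511 -0.09217659  0.07177021  0.10592636  1.42812926]
[-0.079 -0.04  -0.996]
```

Call:
carry_out:
  steps:
    - [[-30, 10, 0], 0, 0.6]
    - [[-16, 9, -20], 0, 0.6]
    - [[0, 0, -30], 0, 0.6]
    - [[0, 0, -30], 0, 0.6]
    - [[0, 0, 0], 0, 0.6]
    - [[0, 0, 0], 0, 0.6]

```text
clock: 24.5
ee_pos: [428.8, -160.8, 34.7]
tool_rot: [3.129, -0.085, -2.495]
wrist_force: [0.3, -0.2, 0.5]
grip_width: 56.3
```

Call:
carry_out:
  steps:
    - [[0, 0, 30], 0, 0.6]
    - [[0, 0, 30], 0, 0.6]
    - [[0, 0, 0], 0, 0.6]
    - [[0, 0, 0], 0, 0.6]

```text
clock: 24.9
ee_pos: [431.0, -161.8, 101.0]
tool_rot: [3.134, -0.083, -2.496]
wrist_force: [1.6, -0.4, -0.7]
grip_width: 56.6
```

Call:
carry_out:
  steps:
    - [[0, 0, -30], 0, 0.6]
    - [[0, 0, -30], 0, 0.6]
    - [[0, 0, 0], 0, 0.6]
    - [[0, 0, 0], 0, 0.6]

```text
clock: 25.3
ee_pos: [432.5, -162.5, 40.9]
tool_rot: [3.138, -0.081, -2.496]
wrist_force: [-0.2, -0.1, 0.5]
grip_width: 56.7
```

Call:
carry_out:
  steps:
    - [[0, 0, 50], 0, 0.6]
    - [[50, 0, 0], 0, 0.6]
    - [[50, 0, 0], 0, 0.6]
    - [[50, 0, 0], 0, 0.6]
    - [[50, 0, 0], 0, 0.6]

```text
clock: 25.8
ee_pos: [626.2, -162.3, 101.6]
tool_rot: [-3.137, -0.076, -2.501]
wrist_force: [0.4, -0.8, 0.4]
grip_width: 56.1
```

Call:
carry_out:
  steps:
    - [[0, 0, 0], 0, 0.6]
    - [[0, 0, 0], 0, 0.6]

```text
clock: 26.0
ee_pos: [631.5, -162.1, 99.4]
tool_rot: [-3.138, -0.076, -2.498]
wrist_force: [-0.1, 0.4, 0.2]
grip_width: 56.2
```

Call:
carry_out:
  steps:
    - [[-50, 0, 0], 0, 0.6]
    - [[-50, 0, 0], 0, 0.6]
    - [[-50, 0, 0], 0, 0.6]

```text
clock: 26.3
ee_pos: [480.6, -161.9, 93.9]
tool_rot: [3.14, -0.08, -2.495]
wrist_force: [-0.1, -1.1, 0.8]
grip_width: 56.4
```

Call:
carry_out:
  steps:
    - [[0, 0, 0], 0, 0.6]
    - [[0, 0, 0], 0, 0.6]

```text
clock: 26.5
ee_pos: [471.2, -160.6, 94.2]
tool_rot: [3.137, -0.083, -2.499]
wrist_force: [0.5, 1.5, 1.0]
grip_width: 56.3
```

Call:
carry_out:
  steps:
    - [[0, 0, 0], 0, 0.6]
    - [[0, 0, 0], 0, 0.6]
    - [[0, 0, 0], 0, 0.6]
    - [[0, 0, 0], 0, 0.6]
    - [[0, 0, 0], 0, 0.6]
    - [[0, 0, 0], 0, 0.6]
    - [[0, 0, 0], 0, 0.6]
    - [[0, 0, 0], 0, 0.6]

```text
clock: 27.3
ee_pos: [476.3, -161.7, 97.8]
tool_rot: [-3.139, -0.078, -2.498]
wrist_force: [-0.4, 0.2, 0.2]
grip_width: 56.6
```

Call:
carry_out:
  steps:
    - [[0, 0, -40], 0, 0.6]
    - [[0, 0, 40], 0, 0.6]
    - [[0, 0, -40], 0, 0.6]
    - [[0, 0, 40], 0, 0.6]
    - [[0, 0, -40], 0, 0.6]
    - [[0, 0, 40], 0, 0.6]
    - [[0, 0, -40], 0, 0.6]
    - [[0, 0, 40], 0, 0.6]

```text
clock: 28.1
ee_pos: [411.0, -134.8, 71.8]
tool_rot: [2.972, -0.177, -2.476]
wrist_force: [-2.0, 1.4, -7.7]
grip_width: 56.5
```

The alternating up-and-down rows pitch the tool strongly inward, which gives me a strong lever. I turn so the tilt faces outward and use it carefully.

Call:
carry_out:
  steps:
    - [[8, -3, 5], 0.146, 0.6]
    - [[8, -3, 5], 0.146, 0.6]
    - [[8, -3, 5], 0.146, 0.6]
    - [[8, -3, 5], 0.146, 0.6]
    - [[8, -3, 5], 0.146, 0.6]
    - [[8, -3, 5], 0.146, 0.6]
    - [[8, -3, 5], 0.146, 0.6]
    - [[8, -3, 5], 0.146, 0.6]
    - [[8, -3, 5], 0.146, 0.6]
    - [[8, -3, 5], 0.146, 0.6]

```text
clock: 29.1
ee_pos: [487.6, -163.6, 118.2]
tool_rot: [2.959, -0.179, -0.98]
wrist_force: [-1.0, -0.1, 0.0]
grip_width: 56.4
```

Call:
carry_out:
  steps:
    - [[0, 0, 0], 0.146, 0.6]
    - [[0, 0, 0], 0.146, 0.6]
    - [[0, 0, 0], 0.146, 0.6]
    - [[0, 0, 0], 0.146, 0.6]
    - [[0, 0, 0], 0.146, 0.6]
    - [[0, 0, 0], 0.146, 0.6]
    - [[0, 0, 0], 0.146, 0.6]
    - [[0, 0, 0], 0.146, 0.6]
    - [[0, 0, 0], 0.146, 0.6]
    - [[0, 0, 0], 0.146, 0.6]

```text
clock: 30.1
ee_pos: [488.1, -161.1, 118.9]
tool_rot: [2.958, -0.18, 0.52]
wrist_force: [-0.5, -0.6, 1.3]
grip_width: 56.5
```

Call:
carry_out:
  steps:
    - [[0, 0, -40], 0, 0.6]
    - [[0, 0, 40], 0, 0.6]
    - [[0, 0, -40], 0, 0.6]
    - [[0, 0, 40], 0, 0.6]
    - [[0, 0, 0], 0, 0.6]
    - [[0, 0, 0], 0, 0.6]

```text
clock: 30.7
ee_pos: [454.6, -146.4, 93.9]
tool_rot: [3.046, -0.121, 0.506]
wrist_force: [0.7, 0.8, 0.7]
grip_width: 56.1
```

```bash
cat >> h.py <<'E'
from scipy.spatial.transform import Rotation
def st():
    s=read_state(); z=Rotation.from_euler("xyz",s["tool_rot"]).as_matrix()[:,2]; a=np.arctan2(s["ee_pos"][1],s["ee_pos"][0])
    print(round(s["clock"],2),s["ee_pos"].round(1),s["tool_rot"].round(3),"tilt out",round(z[0]*np.cos(a)+z[1]*np.sin(a),3),"left",round(-z[0]*np.sin(a)+z[1]*np.cos(a),3),"j",s["joints"].round(2),"F",s["wrist_force"].round(1),"w",round(s["grip_width"],1))
E
python3 -c "from h import *;st()"
```

```text
30.7 [ 454.6 -146.4   93.9] [ 3.046 -0.121  0.506] tilt out 0.152 left 0.022 j [-0.47 -0.18  1.79  0.05  1.39 -0.97] F [0.7 0.8 0.7] w 56.1
```

Call:
carry_out:
  steps:
    - [[15, -5, 5], -0.145, 0.6]
    - [[0, 0, 0], 0, 0.6]
    - [[0, 0, -40], 0, 0.6]
    - [[0, 0, 40], 0, 0.6]
    - [[0, 0, -40], 0, 0.6]
    - [[0, 0, 40], 0, 0.6]
    - [[0, 0, 0], 0, 0.6]
    - [[0, 0, 0], 0, 0.6]

```text
clock: 31.5
ee_pos: [436.5, -136.1, 76.8]
tool_rot: [3.114, -0.055, 0.373]
wrist_force: [0.1, 0.4, 0.1]
grip_width: 56.1
```

```bash
python3 -c "from h import *;st()"
```

```text
31.5 [ 436.5 -136.1   76.8] [ 3.114 -0.055  0.373] tilt out 0.06 left 0.012 j [-0.44 -0.14  1.77  0.02  1.45 -0.82] F [0.1 0.4 0.1] w 56.1
```

Call:
carry_out:
  steps:
    - [[10, -4, 10], -0.149, 0.6]
    - [[0, 0, 0], -0.05, 0.6]
    - [[0, 0, -40], 0, 0.6]
    - [[0, 0, 40], 0, 0.6]
    - [[0, 0, 0], 0, 0.6]
    - [[0, 0, 0], 0, 0.6]

```text
clock: 32.1
ee_pos: [428.9, -132.4, 67.6]
tool_rot: [3.135, -0.025, 0.178]
wrist_force: [0.8, -0.6, -0.8]
grip_width: 56.2
```

```bash
python3 -c "from h import *;st()"
```

```text
32.1 [ 428.9 -132.4   67.6] [ 3.135 -0.025  0.178] tilt out 0.025 left 0.005 j [-0.43 -0.12  1.78  0.01  1.46 -0.61] F [ 0.8 -0.6 -0.8] w 56.2
```

Call:
carry_out:
  steps:
    - [[0, -9, -10], -0.14, 0.5]
    - [[0, -9, -20], -0.14, 0.5]
    - [[0, -9, -20], -0.138, 0.5]
    - [[0, 0, 0], 0, 0.5]
    - [[0, 0, 0], 0, 0.5]

```text
clock: 32.6
ee_pos: [440.8, -166.0, 28.2]
tool_rot: [3.127, -0.05, -0.246]
wrist_force: [-0.5, -0.6, 0.2]
grip_width: 46.9
```

Run:
```python
from h import *
st(); p=tip(); st()
C=cloud(p); c=p["color"].astype(int); m=(c[...,0]>c[...,1]*1.6+15)&(c[...,2]>c[...,1]*1.25)
m=m&near(C,427,-162,40,-5,30)
P=C[m]; print(len(P),rect(P),np.nanmedian(P,0))
a=p["color"][140:220,200:300]; cv2.imwrite("pics/k.png",cv2.resize(a,(600,480),interpolation=cv2.INTER_CUBIC))
```

```text
32.6 [ 440.8 -166.    28.2] [ 3.127 -0.05  -0.246] tilt out 0.051 left -0.009 j [-0.48 -0.06  1.8  -0.    1.35 -0.23] F [-0.5 -0.6  0.2] w 46.9
scene 32.6 rep [ 440.8 -166.    28.2] [ 3.127 -0.05  -0.246] low z 64.9 mid [ 440.9 -164.8   93.9] J [-0.4783 -0.0617  1.8047 -0.0028  1.3464 -0.2317] eff [ -0.1 -25.1 -27.6   0.   -0.2   0.1]
32.65 [ 440.8 -166.    28.3] [ 3.127 -0.05  -0.246] tilt out 0.052 left -0.009 j [-0.48 -0.06  1.8  -0.    1.35 -0.23] F [ 0.7 -0.   0.3] w 46.6
41 [ 430.124 -159.018   18.686   17.692    1.372] [ 432.46168963 -156.10414898   12.07961644]
```

View pics/k.png

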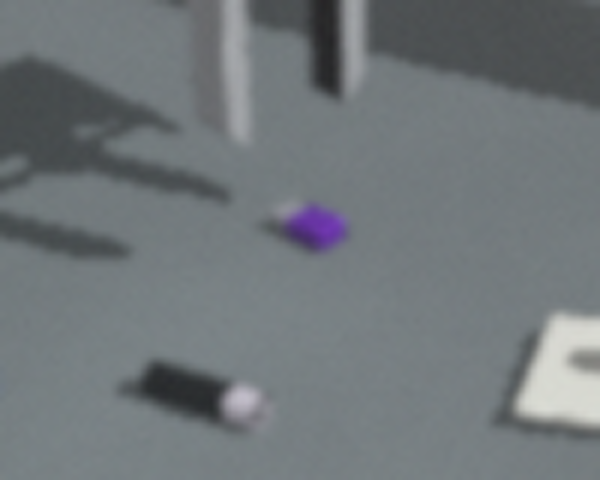

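Jaws are above and outward of the purple body, which is at crop (318,228). I correct the position and descend.

Call:
carry_out:
  steps:
    - [[-13, 7, -15], 0, 0.5]
    - [[0, 0, -15], 0, 0.5]
    - [[0, 0, 0], 0, 0.5]
    - [[0, 0, 0], 0, 0.5]

```text
clock: 33.05
ee_pos: [433.7, -160.7, 5.6]
tool_rot: [3.124, -0.064, -0.236]
wrist_force: [-0.1, 0.7, 0.5]
grip_width: 47.2
```

```bash
python3 -c "from h import *;st()"
```

```text
33.05 [ 433.7 -160.7    5.6] [ 3.124 -0.064 -0.236] tilt out 0.066 left -0.01 j [-0.48 -0.07  1.86 -0.    1.28 -0.24] F [-0.1  0.7  0.5] w 47.2
```

Call:
carry_out:
  steps:
    - [[-7, 1, -20], 0, 0.5]
    - [[0, 0, -5], 0, 0.5]
    - [[0, 0, 0], 0, 0.5]

```text
clock: 33.35
ee_pos: [431.0, -161.4, -14.8]
tool_rot: [3.122, -0.074, -0.233]
wrist_force: [0.1, 0.0, -0.2]
grip_width: 46.9
```

Call:
carry_out:
  steps:
    - [[-3, 1, -8], 0, 0.5]
    - [[0, 0, 0], 0, 0.5]

```text
clock: 33.55
ee_pos: [429.5, -161.0, -21.3]
tool_rot: [3.121, -0.077, -0.232]
wrist_force: [0.6, 1.1, 0.1]
grip_width: 47.1
```

Call:
carry_out:
  steps:
    - [[-3, 1, -9], 0, 0.5]
    - [[0, 0, -1], 0, 0.5]
    - [[0, 0, 0], 0, 0.5]

```text
clock: 33.85
ee_pos: [427.4, -160.5, -30.9]
tool_rot: [3.12, -0.079, -0.232]
wrist_force: [-0.4, -0.0, -0.3]
grip_width: 46.7
```

Run:
```python
from h import *
st(); p=capture("scene"); C=cloud(p)
P=C[near(C,429,-161,60,-5,60)&(C[...,2]>8)]
c=p["color"].astype(int)
m=(c[...,0]>c[...,1]*1.6+15)&(c[...,2]>c[...,1]*1.25)&near(C,427,-162,40,-5,30); print("purple",rect(C[m]))
a=p["color"][140:220,200:300]; cv2.imwrite("pics/l.png",cv2.resize(a,(600,480),interpolation=cv2.INTER_CUBIC))
f=near(C,429,-161,50,20,60); Q=C[f]; print("fingers",Q.min(0),Q.max(0))
for z0 in range(2,40,6):
    Q=C[near(C,429,-161,50,z0,z0+6)]; print(z0,len(Q),Q[:,:2].min(0),Q[:,:2].max(0))
```

```text
33.85 [ 427.4 -160.5  -30.9] [ 3.12  -0.079 -0.232] tilt out 0.081 left -0.011 j [-0.48 -0.06  1.93 -0.    1.19 -0.25] F [-0.4 -0.  -0.3] w 46.7
purple [ 429.294 -157.766   15.918   13.482   -0.48 ]
fingers [ 389.04992698 -175.62300995   20.08745346] [ 461.93578968 -140.32245876   59.91924637]
2 537 [ 381.72803799 -209.68690906] [ 478.45476528 -111.26289502]
8 54 [ 392.18763769 -177.13184347] [ 457.27842262 -142.64085767]
14 36 [ 392.49762875 -177.17404137] [ 459.95623299 -141.13861266]
20 39 [ 391.26056825 -175.62300995] [ 461.120944   -141.76712808]
26 45 [ 393.47333242 -175.6170994 ] [ 461.93578968 -141.69013908]
32 39 [ 392.21843908 -175.08332158] [ 460.37066748 -141.76936386]
38 41 [ 389.04992698 -175.03251602] [ 460.19654188 -140.32245876]
```

Tips are near the floor and straddle the stick. I grip and lift a little.

Call:
carry_out:
  steps:
    - [[0, 0, 0], 0, 0.1]
    - [[0, 0, 0], 0, 0.0]
    - [[0, 0, 0], 0, 0.0]
    - [[0, 0, 0], 0, 0.0]
    - [[0, 0, 0], 0, 0.0]
    - [[0, 0, 0], 0, 0.0]
  grip_force: 12

```text
clock: 34.5
ee_pos: [427.5, -160.5, -30.7]
tool_rot: [3.121, -0.079, -0.232]
wrist_force: [-0.1, -0.4, 0.3]
grip_width: 16.0
```

Call:
carry_out:
  steps:
    - [[0, 0, 30], 0, 0.0]
    - [[0, 0, 30], 0, 0.0]
    - [[0, 0, 30], 0, 0.0]
    - [[0, 0, 20], 0, 0.0]

```text
clock: 34.9
ee_pos: [422.8, -158.0, 77.8]
tool_rot: [3.123, -0.068, -0.232]
wrist_force: [0.3, -0.3, 0.1]
grip_width: 15.7
```

```bash
python3 -c "from h import *;st()"
```

```text
34.9 [ 422.8 -158.    77.8] [ 3.123 -0.068 -0.232] tilt out 0.069 left -0.01 j [-0.48 -0.16  1.79 -0.    1.44 -0.25] F [ 0.3 -0.3  0.1] w 15.7
```

Call:
carry_out:
  steps:
    - [[18, -11, 0], -0.143, 0.0]
    - [[18, -11, 0], -0.143, 0.0]
    - [[18, -11, 0], -0.143, 0.0]
    - [[18, -11, 0], -0.143, 0.0]
    - [[18, -11, 0], -0.143, 0.0]
    - [[18, -11, 0], -0.143, 0.0]
    - [[18, -11, 0], -0.143, 0.0]
    - [[18, -11, 0], -0.143, 0.0]
    - [[18, -11, 0], -0.143, 0.0]
    - [[10, -6, 0], -0.138, 0.0]

```text
clock: 35.9
ee_pos: [602.6, -267.2, 81.9]
tool_rot: [3.122, -0.077, -1.715]
wrist_force: [0.1, -0.2, -0.4]
grip_width: 15.9
```

Call:
carry_out:
  steps:
    - [[0, 0, 0], 0, 0.0]
    - [[0, 0, 0], 0, 0.0]

```text
clock: 36.1
ee_pos: [603.2, -267.6, 80.2]
tool_rot: [3.12, -0.076, -1.713]
wrist_force: [-0.5, 0.7, 0.4]
grip_width: 16.0
```

```bash
python3 -c "
from h import *
st();tip()"
```

```text
36.1 [ 603.2 -267.6   80.2] [ 3.12  -0.076 -1.713] tilt out -0.0 left -0.079 j [-0.46  0.36  1.22 -0.08  1.56  1.26] F [-0.5  0.7  0.4] w 16.0
scene 36.1 rep [ 603.2 -267.6   80.2] [ 3.12  -0.076 -1.713] low z 50.3 mid [ 601.6 -268.2   54.9] J [-0.4567  0.3631  1.2166 -0.0795  1.5591  1.2576] eff [ -0.1 -44.8 -30.1  -0.3  -0.1   0.1]
```

Call:
carry_out:
  steps:
    - [[0, 0, -30], 0.05, 0.0]
    - [[0, 0, -25], 0, 0.0]
    - [[0, 0, 0], 0, 0.0]
    - [[0, 0, 0], 0, 0.0]

```text
clock: 36.55
ee_pos: [601.5, -266.4, 27.0]
tool_rot: [3.122, -0.077, -1.654]
wrist_force: [0.0, 0.4, 0.1]
grip_width: 15.7
```

Run:
```python
from h import *
st(); p=capture("scene"); C=cloud(p); c=p["color"].astype(int)
m=(c[...,0]>c[...,1]*1.6+15)&(c[...,2]>c[...,1]*1.25)&near(C,602,-267,60,30,90); P=C[m]; print("purple",len(P),rect(P) if len(P)>3 else 0,np.nanpercentile(P[:,2],[2,98]),P.min(0),P.max(0))
m=green(p)&near(C,600,-267,75,20,70); print(rect(C[m]))
```

```text
36.55 [ 601.5 -266.4   27. ] [ 3.122 -0.077 -1.654] tilt out 0.007 left -0.079 j [-0.46  0.38  1.3  -0.08  1.45  1.21] F [0.  0.4 0.1] w 15.7
purple 25 [ 608.885 -265.871   21.249    8.484    0.846] [65.6013254  76.58737868] [ 599.31716757 -272.82703285   64.91592666] [ 613.6297129  -255.10550556   80.6211502 ]
[ 601.317 -266.607  112.729   64.495    1.493]
```

Call:
carry_out:
  steps:
    - [[1, 0, -15], 0, 0.0]
    - [[0, 0, -9], 0, 0.0]
    - [[0, 0, 0], 0, 0.0]
    - [[0, 0, 0], 0, 0.0]

```text
clock: 37.0
ee_pos: [604.2, -267.0, 4.9]
tool_rot: [3.128, -0.08, -1.653]
wrist_force: [0.5, 0.4, -0.1]
grip_width: 16.1
```

Call:
carry_out:
  steps:
    - [[0, 0, -2], 0, 0.0]
    - [[0, 0, 0], 0, 0.0]

```text
clock: 37.2
ee_pos: [604.6, -267.3, 3.2]
tool_rot: [3.128, -0.08, -1.653]
wrist_force: [-0.6, -0.1, 0.4]
grip_width: 15.7
```

Call:
carry_out:
  steps:
    - [[0, 0, -4], 0, 0.0]
    - [[0, 0, 0], 0, 0.0]
    - [[0, 0, 0], 0, 0.0]

```text
clock: 37.5
ee_pos: [605.0, -267.5, -0.5]
tool_rot: [3.13, -0.08, -1.653]
wrist_force: [-0.2, -0.4, -0.1]
grip_width: 16.1
```

Call:
carry_out:
  steps:
    - [[0, 0, 0], 0, 0.3]
    - [[0, 0, 0], 0, 0.4]
    - [[0, 0, 0], 0, 0.4]
    - [[0, 0, 0], 0, 0.4]
    - [[0, 0, 15], 0, 0.4]
    - [[0, 0, 35], 0, 0.4]
    - [[0, 0, 40], 0, 0.4]
    - [[-40, 20, 20], 0, 0.4]
    - [[-40, 40, 0], 0, 0.4]
    - [[-40, 40, 0], 0, 0.4]

```text
clock: 38.5
ee_pos: [489.8, -173.8, 115.4]
tool_rot: [3.133, -0.082, -1.658]
wrist_force: [0.3, 1.0, 1.2]
grip_width: 37.6
```

Run:
```python
from h import *
st(); p=capture("scene"); C=cloud(p); c=p["color"].astype(int)
m=(c[...,0]>c[...,1]*1.6+15)&(c[...,2]>c[...,1]*1.25)&near(C,602,-267,60,20,90); P=C[m]; print("purple",len(P),rect(P),P.min(0),P.max(0))
a=p["color"][140:240,110:250];a=cv2.resize(a,(560,400),interpolation=cv2.INTER_CUBIC)
cv2.imwrite("pics/m.png",a)
print(hullfit(p,win(green(p),120,230,130,240),(599,-269,1.489),30,27.5))
```

```text
38.5 [ 489.8 -173.8  115.4] [ 3.133 -0.082 -1.658] tilt out 0.012 left -0.081 j [-0.39  0.03  1.54 -0.08  1.56  1.27] F [0.3 1.  1.2] w 37.6
purple 33 [ 6.06383e+02 -2.61670e+02  1.61150e+01  1.49940e+01  3.93000e-01] [ 597.28449178 -270.11717142   36.05209828] [ 614.12566425 -254.4955204    44.69221121]
(array([ 599.196, -267.756,    1.483]), np.float64(27.1), 1431)
```

View pics/m.png

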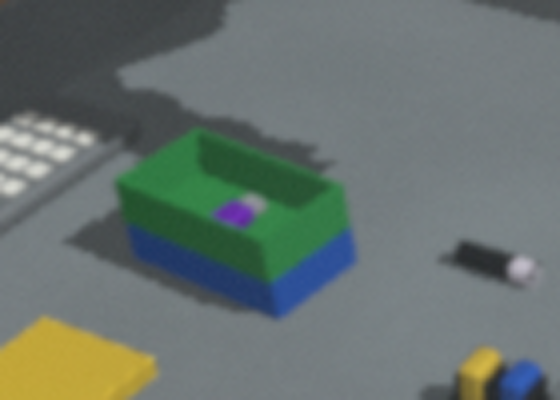

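The purple stick lies flat in the green tray at crop (238,212), and the stack is unchanged. I go to the lid and take the tilt out on the way.

Call:
carry_out:
  steps:
    - [[-2, 16, 0], 0.148, 0.5]
    - [[-2, 16, 0], 0.148, 0.5]
    - [[-2, 16, 0], 0.148, 0.5]
    - [[-2, 16, 0], 0.148, 0.5]
    - [[-2, 16, 0], 0.148, 0.5]
    - [[-2, 16, 0], 0.148, 0.5]
    - [[-2, 16, 0], 0.148, 0.5]
    - [[-2, 16, 0], 0.148, 0.5]
    - [[-2, 16, 0], 0.148, 0.5]
    - [[-2, 16, 0], 0.148, 0.5]

```text
clock: 39.55
ee_pos: [462.2, -1.1, 128.8]
tool_rot: [3.133, -0.093, -0.151]
wrist_force: [-0.5, 0.1, -0.1]
grip_width: 47.0
```

Call:
carry_out:
  steps:
    - [[6, 12, 0], 0.148, 0.5]
    - [[6, 8, 0], 0.148, 0.5]
    - [[6, 0, 0], 0, 0.5]
    - [[0, 0, 0], 0, 0.5]
    - [[0, 0, -40], 0, 0.5]
    - [[0, 0, 40], 0, 0.5]
    - [[0, 0, -40], 0, 0.5]
    - [[0, 0, 40], 0, 0.5]
    - [[0, 0, 0], 0, 0.5]
    - [[0, 0, 0], 0, 0.5]

```text
clock: 40.55
ee_pos: [441.8, 21.6, 108.9]
tool_rot: [-3.129, 0.01, 0.129]
wrist_force: [0.4, 0.3, -0.2]
grip_width: 46.8
```

```bash
python3 -c "
from h import *
st()"
```

```text
40.55 [441.8  21.6 108.9] [-3.129  0.01   0.129] tilt out -0.011 left 0.012 j [-0.09 -0.13  1.7   0.01  1.58 -0.22] F [ 0.4  0.3 -0.2] w 46.8
```

Call:
carry_out:
  steps:
    - [[15, -4, -30], 0.131, 0.5]
    - [[0, 0, -30], 0, 0.5]
    - [[0, 0, 0], 0, 0.5]
    - [[0, 0, 0], 0, 0.5]

```text
clock: 40.95
ee_pos: [462.9, 15.7, 53.7]
tool_rot: [-3.135, -0.002, 0.258]
wrist_force: [0.5, -0.2, 0.5]
grip_width: 47.1
```

```bash
python3 -c "
from h import *
st();tip();st()"
```

```text
40.95 [462.9  15.7  53.7] [-3.135e+00 -2.000e-03  2.580e-01] tilt out 0.0 left 0.007 j [-0.09 -0.06  1.74  0.01  1.45 -0.35] F [ 0.5 -0.2  0.5] w 47.1
scene 40.95 rep [462.9  15.7  53.7] [-3.135e+00 -2.000e-03  2.580e-01] low z 91.6 mid [465.7  21.  120.8] J [-0.0946 -0.0551  1.7442  0.0073  1.4533 -0.3539] eff [ -0.  -25.4 -27.6   0.1   0.1  -0. ]
41.0 [462.8  15.8  53.7] [-3.134e+00 -2.000e-03  2.590e-01] tilt out -0.0 left 0.007 j [-0.09 -0.06  1.74  0.01  1.45 -0.35] F [ 0.1 -0.1 -1. ] w 47.5
```

Call:
carry_out:
  steps:
    - [[-1, 1, -28], 0, 0.5]
    - [[-1, 0, -20], 0, 0.5]
    - [[0, 0, 0], 0, 0.5]
    - [[0, 0, 0], 0, 0.5]

```text
clock: 41.4
ee_pos: [468.1, 16.0, 14.1]
tool_rot: [-3.14, -0.017, 0.256]
wrist_force: [0.9, -0.1, 0.1]
grip_width: 47.3
```

Run:
```python
from h import *
st(); p=capture("scene"); C=cloud(p)
for z0 in (22,28,34,46,52,58): 
    Q=C[near(C,463,17,45,z0,z0+6)]; print(z0,len(Q),Q.min(0).round(1),Q.max(0).round(1)) if len(Q) else 0
a=p["color"][140:240,240:380]; cv2.imwrite("pics/n.png",cv2.resize(a,(560,400),interpolation=cv2.INTER_CUBIC))
```

```text
41.4 [468.1  16.   14.1] [-3.14  -0.017  0.256] tilt out 0.017 left 0.005 j [-0.09 -0.02  1.8   0.01  1.35 -0.35] F [ 0.9 -0.1  0.1] w 47.3
22 45 [456.2  -0.6  22. ] [474.7  35.9  27.9]
28 44 [453.9  -0.6  28.3] [474.8  33.8  33.9]
34 34 [452.8  -0.5  34.1] [475.4  35.4  39.8]
46 1 [441.   14.4  51.2] [441.   14.4  51.2]
52 17 [439.9  10.4  52.2] [499.7  30.3  57.6]
58 25 [429.7  10.6  58.4] [505.4  32.4  63.8]
```

Call:
carry_out:
  steps:
    - [[-7, 1, -20], 0, 0.5]
    - [[-1, 0, -8], 0, 0.5]
    - [[0, 0, 0], 0, 0.5]
    - [[0, 0, 0], 0, 0.5]

```text
clock: 41.85
ee_pos: [465.8, 16.5, -7.6]
tool_rot: [3.139, -0.029, 0.256]
wrist_force: [-0.4, -0.8, 0.3]
grip_width: 46.5
```

```bash
python3 -c "
from h import *
st()"
```

```text
41.85 [465.8  16.5  -7.6] [ 3.139 -0.029  0.256] tilt out 0.029 left 0.003 j [-0.09 -0.02  1.84  0.01  1.29 -0.35] F [-0.4 -0.8  0.3] w 46.5
```

Call:
carry_out:
  steps:
    - [[-4, 0, -11], 0, 0.5]
    - [[0, 0, 0], 0, 0.5]

```text
clock: 42.05
ee_pos: [463.1, 16.3, -17.6]
tool_rot: [3.137, -0.032, 0.256]
wrist_force: [-0.1, 0.4, -0.3]
grip_width: 46.9
```

Call:
carry_out:
  steps:
    - [[0, 0, 0], 0, 0.1]
    - [[0, 0, 0], 0, 0.0]
    - [[0, 0, 0], 0, 0.0]
    - [[0, 0, 0], 0, 0.0]
    - [[0, 0, 0], 0, 0.0]
    - [[0, 0, 0], 0, 0.0]
  grip_force: 30

```text
clock: 42.65
ee_pos: [463.6, 16.1, -16.8]
tool_rot: [3.137, -0.033, 0.256]
wrist_force: [0.5, -0.3, 0.2]
grip_width: 13.7
```

```bash
python3 -c "
from h import *
st()"
```

```text
42.65 [463.6  16.1 -16.8] [ 3.137 -0.033  0.256] tilt out 0.033 left 0.003 j [-0.09 -0.02  1.86  0.01  1.27 -0.35] F [ 0.5 -0.3  0.2] w 13.7
```

Call:
carry_out:
  steps:
    - [[0, 0, 25], 0, 0.0]
    - [[0, 0, 35], 0, 0.0]
    - [[0, 0, 35], 0, 0.0]
    - [[0, 0, 20], 0, 0.0]
    - [[15, -30, 0], -0.05, 0.0]
    - [[15, -30, 0], -0.06, 0.0]
    - [[15, -30, 0], -0.06, 0.0]
    - [[15, -30, 0], -0.06, 0.0]
    - [[15, -30, 0], -0.06, 0.0]
    - [[15, -30, 0], -0.054, 0.0]

```text
clock: 43.65
ee_pos: [553.4, -166.0, 101.5]
tool_rot: [3.14, -0.033, -0.094]
wrist_force: [1.2, -0.2, -1.2]
grip_width: 13.7
```

Call:
carry_out:
  steps:
    - [[15, -30, 0], 0, 0.0]
    - [[15, -30, 0], 0, 0.0]
    - [[8, -20, 0], 0, 0.0]
    - [[0, 0, 0], 0, 0.0]
    - [[0, 0, 0], 0, 0.0]

```text
clock: 44.15
ee_pos: [592.9, -253.0, 97.6]
tool_rot: [-3.141, -0.03, -0.1]
wrist_force: [0.8, 0.1, -2.0]
grip_width: 13.9
```

```bash
cat >> h.py <<'E'
def white(p):
    c=p["color"].astype(int); return c.min(2)>135
def lid(n="scene"):
    st(); p=capture(n); C=cloud(p)
    w_=win(white(p),120,230,90,240); m=w_&near(C,598,-267,85,50,250)
    P=C[m]; zm=np.nanmedian(P[:,2]); P=P[abs(P[:,2]-zm)<9]
    if len(P)>10: c,nn=plane(P); print(n,"white",len(P),"zmed",zm.round(1),rect(P),"n",nn.round(3))
    return p
E
python3 -c "
from h import *
for n in('scene','scene'): p=lid(n)
cv2.imwrite('pics/o.png',cv2.resize(p['color'][100:240,100:260],(800,700),interpolation=cv2.INTER_CUBIC)[:600])
w_=white(p)[90:240,120:230]; print(w_.sum())"
```

```text
44.15 [ 592.9 -253.    97.6] [-3.141 -0.03  -0.1  ] tilt out 0.028 left 0.009 j [-0.5   0.29  1.27  0.01  1.55 -0.4 ] F [ 0.8  0.1 -2. ] w 13.9
scene white 548 zmed 129.5 [ 592.394 -253.013  112.695   64.39     1.468] n [-0.007  0.     1.   ]
44.2 [ 592.7 -252.8   97.5] [ 3.141 -0.03  -0.1  ] tilt out 0.028 left 0.009 j [-0.5   0.29  1.27  0.01  1.55 -0.4 ] F [-0.  -0.4 -0.7] w 13.7
scene white 546 zmed 129.4 [ 592.894 -252.289  111.972   63.384    1.468] n [-0.006  0.003  1.   ]
968
```

View pics/o.png

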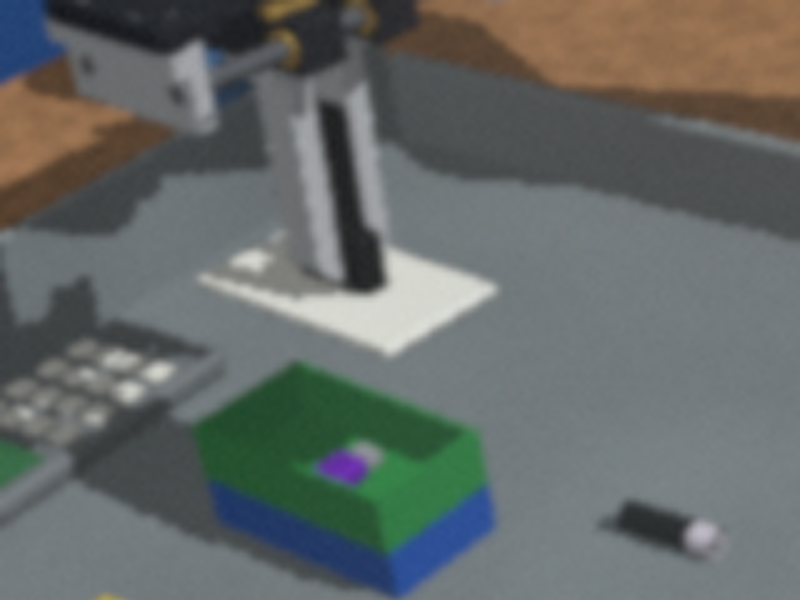

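The lid is held level at crop (345,290), with the stack at (345,470) and the purple stick still flat inside. I move over and lower.

Call:
carry_out:
  steps:
    - [[7, -13, -10], 0.016, 0.0]
    - [[0, 0, -22], 0, 0.0]
    - [[0, 0, -15], 0, 0.0]
    - [[0, 0, 0], 0, 0.0]
    - [[0, 0, 0], 0, 0.0]

```text
clock: 44.75
ee_pos: [601.1, -263.9, 49.5]
tool_rot: [3.14, -0.033, -0.075]
wrist_force: [0.0, 0.5, -0.4]
grip_width: 14.4
```

```bash
python3 -c "
from h import *
for n in('scene','scene'): p=lid(n)"
```

```text
44.75 [ 601.1 -263.9   49.5] [ 3.14  -0.033 -0.075] tilt out 0.031 left 0.009 j [-0.51  0.34  1.3   0.01  1.47 -0.43] F [ 0.   0.5 -0.4] w 14.4
scene white 521 zmed 82.7 [ 600.977 -264.122  112.695   63.532    1.498] n [-0.018  0.003  1.   ]
44.8 [ 600.9 -263.8   49.4] [ 3.14  -0.032 -0.075] tilt out 0.031 left 0.009 j [-0.51  0.34  1.3   0.01  1.47 -0.43] F [-0.5  0.  -0.7] w 14.1
scene white 521 zmed 82.3 [ 600.858 -263.565  112.245   63.193    1.501] n [-0.016  0.002  1.   ]
```

Call:
carry_out:
  steps:
    - [[-1, -3, -5], -0.013, 0.0]
    - [[0, 0, -4], 0, 0.0]
    - [[0, 0, 0], 0, 0.0]
    - [[0, 0, 0], 0, 0.0]

```text
clock: 45.25
ee_pos: [601.6, -268.1, 43.1]
tool_rot: [3.138, -0.038, -0.089]
wrist_force: [0.3, -0.7, -1.2]
grip_width: 13.6
```

```bash
python3 -c "
from h import *
for n in('scene','scene'): p=lid(n)
C=cloud(p); G=C[green(p)&near(C,600,-267,80,28,70)]; print('green',rect(G),np.nanpercentile(G[:,2],98))
w_=win(white(p),120,230,130,240)&near(C,600,-267,75,55,100); z=np.nanmedian(C[w_][:,2])
print('lid hull',z,hullfit(p,w_,(600,-267,1.487),z-3.5,4))
"
```

```text
45.25 [ 601.6 -268.1   43.1] [ 3.138 -0.038 -0.089] tilt out 0.037 left 0.008 j [-0.51  0.35  1.31  0.01  1.45 -0.42] F [ 0.3 -0.7 -1.2] w 13.6
scene white 521 zmed 76.4 [ 602.414 -268.18   111.706   62.988    1.509] n [-0.02  0.    1.  ]
45.3 [ 601.6 -268.1   43. ] [ 3.138 -0.037 -0.089] tilt out 0.037 left 0.009 j [-0.51  0.35  1.31  0.01  1.45 -0.42] F [ 0.3  0.6 -0.5] w 14.0
scene white 517 zmed 76.4 [ 601.741 -268.024  111.517   64.291    1.509] n [-0.025  0.004  1.   ]
green [ 600.986 -266.511  111.794   64.662    1.487] 57.9420551621105
lid hull 74.47141694013362 (array([ 600.998, -266.23 ,    1.491]), np.float64(100.6), 834)
```

Call:
carry_out:
  steps:
    - [[-2, 1, -6], 0, 0.0]
    - [[0, 0, -2], 0, 0.0]
    - [[0, 0, 0], 0, 0.0]
    - [[0, 0, 0], 0, 0.0]

```text
clock: 45.75
ee_pos: [599.3, -266.8, 34.4]
tool_rot: [3.138, -0.037, -0.089]
wrist_force: [-0.0, -0.1, -0.9]
grip_width: 14.0
```

```bash
python3 -c "
from h import *
for n in('scene','scene'): p=lid(n)
C=cloud(p); G=C[green(p)&near(C,600,-267,80,28,70)]; print('green',rect(G),np.nanpercentile(G[:,2],98))
w_=win(white(p),120,230,130,240)&near(C,600,-267,75,55,100); z=np.nanmedian(C[w_][:,2])
print('lid hull',z,hullfit(p,w_,(600,-267,1.487),z-3.5,4))
"
```

```text
45.75 [ 599.3 -266.8   34.4] [ 3.138 -0.037 -0.089] tilt out 0.037 left 0.009 j [-0.51  0.35  1.33  0.01  1.43 -0.43] F [-0.  -0.1 -0.9] w 14.0
scene white 524 zmed 67.7 [ 599.135 -266.577  110.871   64.594    1.496] n [-0.021  0.003  1.   ]
45.8 [ 599.3 -266.8   34.4] [ 3.138 -0.037 -0.089] tilt out 0.037 left 0.009 j [-0.51  0.35  1.33  0.01  1.43 -0.43] F [-0.1  0.5 -0.6] w 13.4
scene white 527 zmed 67.7 [ 599.209 -266.758  112.484   64.811    1.494] n [-0.023  0.003  1.   ]
green [ 602.314 -266.154  111.782   64.002    1.509] 57.77053295485674
lid hull 65.94248090030334 (array([ 598.838, -264.967,    1.488]), np.float64(54.9), 890)
```

Call:
carry_out:
  steps:
    - [[1, -0.5, -3], 0, 0.0]
    - [[0, 0, -3], 0, 0.0]
    - [[0, 0, 0], 0, 0.0]
    - [[0, 0, 0], 0, 0.0]

```text
clock: 46.25
ee_pos: [601.7, -268.0, 30.8]
tool_rot: [3.136, -0.041, -0.088]
wrist_force: [-0.1, 0.1, -0.8]
grip_width: 14.0
```

```bash
python3 -c "
from h import *
p=lid()"
```

```text
46.25 [ 601.7 -268.    30.8] [ 3.136 -0.041 -0.088] tilt out 0.04 left 0.008 j [-0.51  0.35  1.33  0.01  1.42 -0.43] F [-0.1  0.1 -0.8] w 14.0
scene white 24 zmed 76.2 [ 6.00657e+02 -2.59530e+02  3.85340e+01  4.74300e+00 -8.50000e-02] n [-0.065 -0.997  0.048]
```

Call:
carry_out:
  steps:
    - [[-1, 1, -3], 0, 0.0]
    - [[0, 0, 0], 0, 0.0]
    - [[0, 0, 0], 0, 0.0]

```text
clock: 46.6
ee_pos: [602.6, -268.5, 31.3]
tool_rot: [3.133, -0.046, -0.088]
wrist_force: [0.1, -1.2, -0.8]
grip_width: 13.8
```

```bash
sed -i 's/min(2)>135/min(2)>110/' h.py; python3 -c "
from h import *
p=lid();C=cloud(p); m=near(C,600,-267,75,45,75)&(p['color'].astype(int).min(2)>90); P=C[m]; print(len(P),rect(P),np.nanpercentile(P[:,2],[5,50,95]))
G=C[green(p)&near(C,600,-267,80,28,70)]; print('green',rect(G),np.nanpercentile(G[:,2],98))
cv2.imwrite('pics/p.png',cv2.resize(p['color'][130:240,110:250],(700,550),interpolation=cv2.INTER_CUBIC))
"
```

```text
46.6 [ 602.6 -268.5   31.3] [ 3.133 -0.046 -0.088] tilt out 0.047 left 0.007 j [-0.51  0.35  1.33  0.01  1.41 -0.42] F [ 0.1 -1.2 -0.8] w 13.8
scene white 85 zmed 89.8 [ 6.01393e+02 -2.68248e+02  3.96700e+01  2.26640e+01 -7.90000e-02] n [0.065 0.065 0.996]
711 [ 601.049 -268.214  113.594   65.293    1.495] [57.49048008 62.57883615 64.81615923]
green [ 624.702 -255.065  122.968   55.725   -1.128] 54.831192525768934
```

Call:
carry_out:
  steps:
    - [[-1, 0, -4], 0, 0.0]
    - [[0, 0, 0], 0, 0.0]
    - [[0, 0, 0], 0, 0.3]
    - [[0, 0, 0], 0, 0.5]
    - [[0, 0, 0], 0, 0.5]
    - [[0, 0, 0], 0, 0.5]

```text
clock: 47.25
ee_pos: [602.6, -268.2, 29.1]
tool_rot: [3.133, -0.049, -0.088]
wrist_force: [0.2, -0.3, -0.2]
grip_width: 42.4
```

Call:
carry_out:
  steps:
    - [[0, 0, 15], 0, 0.5]
    - [[0, 0, 40], 0, 0.5]
    - [[0, 0, 40], 0, 0.5]
    - [[-30, 30, 20], 0, 0.5]
    - [[-30, 40, 0], 0, 0.5]
    - [[-30, 40, 0], 0, 0.5]

```text
clock: 47.85
ee_pos: [511.2, -159.4, 147.5]
tool_rot: [3.135, -0.047, -0.094]
wrist_force: [-0.4, 0.6, 1.2]
grip_width: 47.1
```

```bash
python3 -c "
from h import *
st()
p=capture('scene');C=cloud(p); m=near(C,600,-267,75,52,75)&(p['color'].astype(int).min(2)>90); P=C[m]; print(len(P),rect(P),np.nanpercentile(P[:,2],[5,50,95])); Q=P[P[:,2]<66]; print(plane(Q[Q[:,2]>59]))
cv2.imwrite('pics/p.png',cv2.resize(p['color'][130:240,110:250],(700,550),interpolation=cv2.INTER_CUBIC))
"
```

```text
47.85 [ 511.2 -159.4  147.5] [ 3.135 -0.047 -0.094] tilt out 0.047 left 0.003 j [-0.41  0.02  1.48  0.01  1.59 -0.32] F [-0.4  0.6  1.2] w 47.1
732 [ 602.405 -269.368  115.34    66.266    1.498] [56.57096222 61.03888285 62.88622425]
(array([ 609.18904599, -260.38138466,   61.22988823]), array([-6.05076590e-04,  1.89359145e-03,  9.99998024e-01]))
```

View pics/p.png

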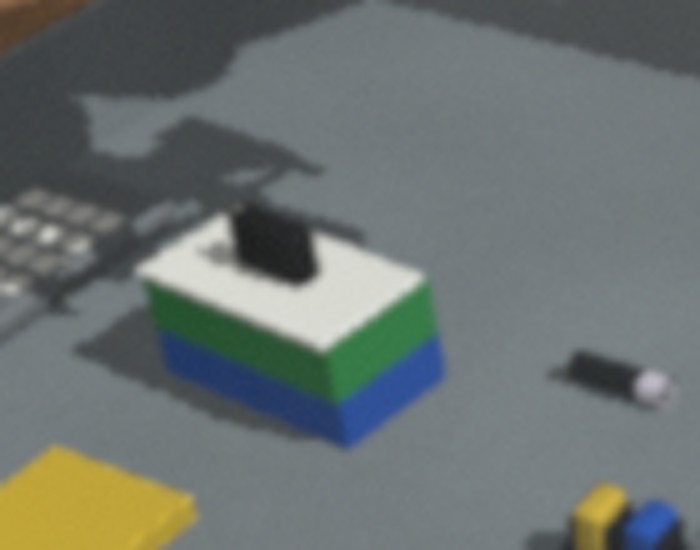

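The lid is seated level: top at 61.2 mm against 61.5 expected, with edges flush at (335,350) and (430,280). I null the tilt and go to the orange drive while measuring the bank's gap.

Call:
carry_out:
  steps:
    - [[0, 0, 0], 0, 1]
    - [[0, 0, -40], 0, 1]
    - [[0, 0, 40], 0, 1]
    - [[0, 0, 0], 0, 1]
    - [[-6, 30, 0], -0.09, 1]
    - [[-8, 42, 0], -0.09, 1]
    - [[-8, 42, 0], -0.09, 1]
    - [[-8, 42, 0], -0.09, 1]
    - [[-8, 42, 0], -0.09, 1]
    - [[-8, 42, 0], -0.09, 1]

```text
clock: 48.9
ee_pos: [433.0, 100.0, 116.4]
tool_rot: [-3.124, 0.021, -0.666]
wrist_force: [0.8, 0.2, 0.6]
grip_width: 94.5
```

Call:
carry_out:
  steps:
    - [[-8, 42, 0], -0.09, 1]
    - [[-8, 42, 0], -0.09, 1]
    - [[-8, 42, 0], -0.09, 1]
    - [[-8, 42, 0], -0.09, 1]
    - [[-8, 42, 0], -0.09, 1]
    - [[-4, 40, 0], -0.09, 1]
    - [[0, 20, 0], -0.01, 1]
    - [[0, 0, 0], 0, 1]

```text
clock: 49.7
ee_pos: [395.4, 386.8, 124.0]
tool_rot: [-3.111, 0.02, -1.239]
wrist_force: [0.2, -0.2, 0.0]
grip_width: 93.8
```

Run:
```python
from h import *
st()
for n in("top","scene"):
    p=capture(n); C=cloud(p); Q=C[near(C,643,5,115,30,45)]
    R=rect(Q); t=R[4]; d=np.array([np.cos(t),np.sin(t)]); d*=-np.sign(d[1])*-1
    s=(Q[:,:2]-[643.5,5.5])@d
    h,e=np.histogram(s,bins=np.arange(-110,112,4)); print(n,R,"s:count"," ".join(f"{int(a)}:{b}" for a,b in zip(e,h)))
    m=near(C,414,348,45,6.5,22); cc=p["color"].astype(int); o=m&(cc[...,2]>cc[...,0]*1.8+10); P=C[o]
    print("orange body",len(P),rect(P) if len(P)>5 else 0); 
    for l in ["orange_drive"]:
        for r in spotter.regions_of(p,l)[:1]: P=C[r["region"]&m]; print("drive",len(P),rect(P) if len(P)>5 else 0)
```

```text
49.7 [395.4 386.8 124. ] [-3.111  0.02  -1.239] tilt out 0.036 left 0.005 j [0.67 0.08 1.47 0.01 1.56 1.91] F [ 0.2 -0.2  0. ] w 93.8
top [641.706   6.535 176.002  22.97   -1.54 ] s:count -110:0 -106:0 -102:0 -98:0 -94:0 -90:9 -86:12 -82:17 -78:21 -74:19 -70:0 -66:12 -62:19 -58:12 -54:20 -50:17 -46:0 -42:0 -38:8 -34:20 -30:12 -26:20 -22:3 -18:22 -14:21 -10:13 -6:0 -2:0 2:0 6:0 10:17 14:21 18:21 22:9 26:11 30:21 34:21 38:0 42:0 46:0 50:11 54:20 58:22 62:20 66:10 70:8 74:16 78:13 82:22 86:17 90:0 94:0 98:0 102:0 106:0
orange body 75 [412.578 350.151  29.376  17.394  -1.219]
drive 155 [412.92  348.151  48.67   16.785  -1.204]
scene [643.837   4.711 180.207  24.284  -1.542] s:count -110:0 -106:0 -102:0 -98:0 -94:1 -90:7 -86:17 -82:23 -78:30 -74:0 -70:2 -66:11 -62:20 -58:25 -54:21 -50:0 -46:0 -42:0 -38:16 -34:18 -30:27 -26:10 -22:21 -18:35 -14:16 -10:0 -6:0 -2:0 2:0 6:3 10:7 14:12 18:7 22:13 26:26 30:26 34:16 38:0 42:0 46:5 50:14 54:22 58:23 62:26 66:0 70:8 74:22 78:22 82:33 86:13 90:0 94:0 98:0 102:0 106:0
orange body 93 [417.719 347.342  27.251  19.165  -1.177]
drive 187 [417.399 346.74   48.236  21.052  -1.087]
```

Call:
carry_out:
  steps:
    - [[10, -20, -20], 0.039, 1]
    - [[8, -18, -30], 0, 1]
    - [[0, 0, -30], 0, 1]
    - [[0, 0, -20], 0, 1]
    - [[0, 0, 0], 0, 1]
    - [[0, 0, 0], 0, 1]

```text
clock: 50.5
ee_pos: [418.5, 335.9, 24.9]
tool_rot: [-3.105, 0.018, -1.214]
wrist_force: [-0.0, 0.3, 0.8]
grip_width: 94.1
```

```bash
python3 -c "
from h import *
st();tip()"
```

```text
50.5 [418.5 335.9  24.9] [-3.105  0.018 -1.214] tilt out 0.04 left 0.006 j [0.56 0.1  1.65 0.01 1.36 1.78] F [-0.   0.3  0.8] w 94.1
scene 50.5 rep [418.5 335.9  24.9] [-3.105  0.018 -1.214] low z 63.8 mid [418.8 336.5  93.5] J [0.5634 0.0972 1.6496 0.0103 1.3558 1.7757] eff [  0.  -31.7 -27.5   0.   -0.2   0. ]
```

Call:
carry_out:
  steps:
    - [[-4, 12, -15], 0.014, 1]
    - [[0, 0, -20], 0, 1]
    - [[0, 0, -8], 0, 1]
    - [[0, 0, 0], 0, 1]

```text
clock: 50.95
ee_pos: [417.0, 352.4, -15.3]
tool_rot: [-3.096, 0.021, -1.198]
wrist_force: [-0.1, 0.1, 0.1]
grip_width: 93.8
```

```bash
python3 -c "
from h import *
st()"
```

```text
50.95 [417.  352.4 -15.3] [-3.096  0.021 -1.198] tilt out 0.05 left 0.005 j [0.59 0.15 1.68 0.01 1.26 1.79] F [-0.1  0.1  0.1] w 93.8
```

Call:
carry_out:
  steps:
    - [[-3, -5, -14], 0, 1]
    - [[0, 0, -1], 0, 1]
    - [[0, 0, 0], 0, 1]

```text
clock: 51.25
ee_pos: [415.1, 349.7, -28.3]
tool_rot: [-3.092, 0.023, -1.196]
wrist_force: [0.7, 0.8, -0.2]
grip_width: 94.0
```

Call:
carry_out:
  steps:
    - [[0, 0, 0], 0, 0.55]
    - [[0, 0, 0], 0, 0.4]
    - [[0, 0, 0], 0, 0.4]
    - [[0, 0, 0], 0, 0.4]
    - [[0, 0, 0], 0, 0.4]
    - [[0, 0, 0], 0, 0.4]
  grip_force: 40

```text
clock: 51.85
ee_pos: [417.5, 351.7, -24.7]
tool_rot: [-3.085, 0.024, -1.195]
wrist_force: [0.3, 0.0, 0.2]
grip_width: 49.6
```

```bash
python3 -c "
from h import *
st()"
```

```text
51.85 [417.5 351.7 -24.7] [-3.085  0.024 -1.195] tilt out 0.061 left 0.005 j [0.59 0.15 1.7  0.01 1.23 1.78] F [0.3 0.  0.2] w 49.6
```

Grip width is 49.6 but the tool crept up while idle, so the hold may be on the very edge. I open and take it again lower.

Call:
carry_out:
  steps:
    - [[0, 0, 0], 0, 0.7]
    - [[0, 0, 0], 0, 0.75]
    - [[-2, -2, -7], 0, 0.75]
    - [[0, 0, -1], 0, 0.75]

```text
clock: 52.25
ee_pos: [416.0, 350.5, -32.0]
tool_rot: [-3.083, 0.025, -1.195]
wrist_force: [-1.9, -0.1, 2.6]
grip_width: 70.8
```

Call:
carry_out:
  steps:
    - [[0, 0, -1], 0, 0.4]
    - [[0, 0, -1], 0, 0.4]
    - [[-0.5, -0.5, -1], 0, 0.4]
    - [[-0.5, -0.5, -1], 0, 0.4]

```text
clock: 52.65
ee_pos: [419.1, 345.3, -32.7]
tool_rot: [-3.079, 0.015, -1.195]
wrist_force: [-2.3, 1.8, 5.3]
grip_width: 49.2
```

```bash
python3 -c "
from h import *
st()"
```

```text
52.65 [419.1 345.3 -32.7] [-3.079  0.015 -1.195] tilt out 0.064 left -0.005 j [0.58 0.15 1.72 0.   1.21 1.78] F [-2.3  1.8  5.3] w 49.2
```

Call:
carry_out:
  steps:
    - [[0, 0, 20], 0, 0.4]
    - [[0, 0, 35], 0, 0.4]
    - [[0, 0, 35], 0, 0.4]
    - [[0, 0, 20], 0, 0.4]
    - [[22, -32, 0], 0.123, 0.4]
    - [[22, -32, 0], 0.123, 0.4]
    - [[22, -32, 0], 0.123, 0.4]
    - [[22, -32, 0], 0.123, 0.4]
    - [[22, -32, 0], 0.123, 0.4]
    - [[22, -32, 0], 0.123, 0.4]

```text
clock: 53.65
ee_pos: [547.7, 147.6, 76.5]
tool_rot: [-3.086, 0.013, -0.417]
wrist_force: [0.3, 0.3, -0.4]
grip_width: 49.1
```

Call:
carry_out:
  steps:
    - [[22, -32, 0], 0.123, 0.4]
    - [[22, -32, 0], 0.123, 0.4]
    - [[22, -32, 0], 0.123, 0.4]
    - [[15, -22, 0], 0.123, 0.4]
    - [[0, 0, 0], 0, 0.4]
    - [[0, 0, 0], 0, 0.4]

```text
clock: 54.25
ee_pos: [630.7, 18.2, 70.5]
tool_rot: [-3.088, 0.021, 0.088]
wrist_force: [0.9, -0.0, -0.7]
grip_width: 49.3
```

```bash
cat >> h.py <<'E'
def org(zl):
    for n in("scene","top"):
        p=capture(n); C=cloud(p); c=p["color"].astype(int)
        m=near(C,643,5,60,zl,zl+70)&(c[...,2]>c[...,0]*1.8+10)&(c[...,2]>c[...,1]*1.35); P=C[m]
        if len(P)>5: print(n,"orange",len(P),rect(P),np.nanpercentile(P[:,2],[2,50,90]).round(1),"min",P.min(0).round(1),"max",P.max(0).round(1))
    return p
E
python3 -c "
from h import *
st();org(50);st()"
```

```text
54.25 [630.7  18.2  70.5] [-3.088  0.021  0.088] tilt out -0.024 left 0.053 j [-0.09  0.32  1.29  0.05  1.56 -0.18] F [ 0.9 -0.  -0.7] w 49.3
scene orange 56 [6.31044e+02 2.05540e+01 2.98450e+01 1.42520e+01 5.23000e-01] [108.7 116.9 119.4] min [618.4   6.9 108.7] max [645.9  24.7 119.8]
54.35 [630.3  19.1  70.8] [-3.088  0.02   0.09 ] tilt out -0.023 left 0.052 j [-0.09  0.32  1.29  0.05  1.56 -0.18] F [-0.7  0.6 -0.2] w 49.2
```

Call:
carry_out:
  steps:
    - [[12, -12, -10], -0.057, 0.4]
    - [[0, 0, -25], 0, 0.4]
    - [[0, 0, -15], 0, 0.4]
    - [[0, 0, 0], 0, 0.4]
    - [[0, 0, 0], 0, 0.4]

```text
clock: 54.85
ee_pos: [640.4, 13.6, 21.7]
tool_rot: [-3.087, 0.018, 0.035]
wrist_force: [-0.2, 0.2, 1.6]
grip_width: 49.0
```

```bash
python3 -c "
from h import *
st();p=org(35);p=capture('scene');cv2.imwrite('pics/q.png',cv2.resize(p['color'][190:290,200:340],(700,500),interpolation=cv2.INTER_CUBIC))"
```

```text
54.85 [640.4  13.6  21.7] [-3.087  0.018  0.035] tilt out -0.019 left 0.055 j [-0.1   0.37  1.33  0.05  1.47 -0.14] F [-0.2  0.2  1.6] w 49.0
scene orange 86 [644.255  33.072  62.564  26.182   1.444] [35.6 65.  70.4] min [628.8   2.9  35.1] max [655.8  64.6  71.4]
top orange 27 [6.40707e+02 6.16020e+01 2.02530e+01 4.58400e+00 3.00000e-02] [35.6 38.5 40.3] min [630.6  59.   35.5] max [650.8  64.2  41.2]
```

View pics/q.png

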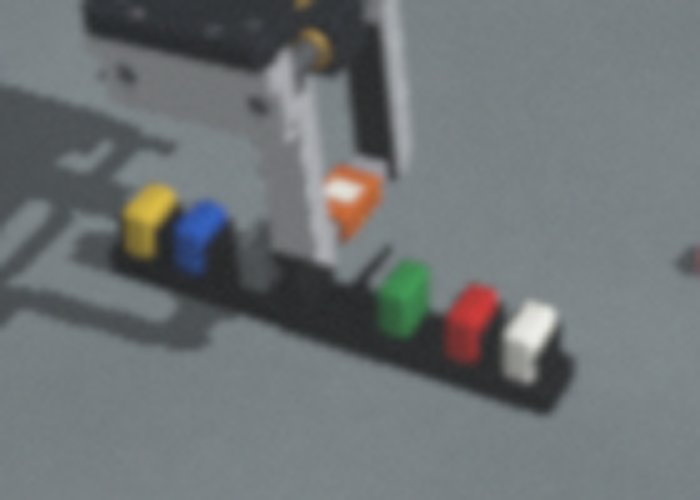

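The drive hangs level over the gap, body at crop (355,205) and gap at about (345,280). I correct y and start down.

Call:
carry_out:
  steps:
    - [[2, -8, -2], 0, 0.4]
    - [[0, 0, 0], 0, 0.4]
    - [[0, 0, 0], 0, 0.4]

```text
clock: 55.3
ee_pos: [645.0, 4.1, 22.9]
tool_rot: [-3.088, 0.012, 0.035]
wrist_force: [0.6, -0.2, -0.8]
grip_width: 48.9
```

```bash
python3 -c "
from h import *
st();p=org(47)"
```

```text
55.3 [645.    4.1  22.9] [-3.088  0.012  0.035] tilt out -0.014 left 0.053 j [-0.11  0.37  1.32  0.05  1.47 -0.15] F [ 0.6 -0.2 -0.8] w 48.9
scene orange 63 [6.45092e+02 5.67800e+00 2.94410e+01 1.35720e+01 4.45000e-01] [60.9 70.2 71.9] min [633.2  -6.2  60.3] max [660.   10.5  72.8]
```

Call:
carry_out:
  steps:
    - [[-3, 1, -10], 0, 0.4]
    - [[0, 0, -10], 0, 0.4]
    - [[0, 0, -6], 0, 0.4]
    - [[0, 0, 0], 0, 0.4]

```text
clock: 55.8
ee_pos: [641.3, 5.8, -5.9]
tool_rot: [-3.087, 0.013, 0.035]
wrist_force: [-0.3, 0.5, 0.7]
grip_width: 49.1
```

```bash
python3 -c "
from h import *
st();p=org(25)"
```

```text
55.8 [641.3   5.8  -5.9] [-3.087  0.013  0.035] tilt out -0.014 left 0.054 j [-0.11  0.39  1.36  0.05  1.42 -0.15] F [-0.3  0.5  0.7] w 49.1
scene orange 100 [641.763  30.389  68.028  26.914  -1.518] [28.9 37.7 42.9] min [629.4  -4.   26.2] max [656.4  64.3  44.2]
top orange 17 [ 6.38321e+02  5.98410e+01  1.95920e+01  2.75100e+00 -8.80000e-02] [27.2 37.8 39.2] min [628.7  57.9  25.6] max [648.1  62.1  40.1]
```

Call:
carry_out:
  steps:
    - [[1, 0, -6], 0, 0.4]
    - [[0, 0, -6], 0, 0.4]
    - [[0, 0, -5], 0, 0.4]
    - [[0, 0, -4], 0, 0.4]

```text
clock: 56.3
ee_pos: [645.2, 6.0, -20.8]
tool_rot: [-3.087, 0.006, 0.036]
wrist_force: [-8.2, 0.3, 25.1]
grip_width: 49.1
```

Call:
carry_out:
  steps:
    - [[0, 0, -4], 0, 0.4]
    - [[0, 0, -4], 0, 0.4]
    - [[0, 0, -4], 0, 0.4]

```text
clock: 56.6
ee_pos: [645.2, 6.0, -20.8]
tool_rot: [-3.088, 0.004, 0.036]
wrist_force: [-7.5, 0.4, 16.8]
grip_width: 48.8
```

```bash
python3 -c "
from h import *
st();p=org(12)"
```

```text
56.6 [645.2   6.  -20.8] [-3.088  0.004  0.036] tilt out -0.006 left 0.054 j [-0.11  0.4   1.37  0.05  1.38 -0.16] F [-7.5  0.4 16.8] w 48.8
scene orange 93 [646.051  29.759  69.422  27.148  -1.554] [17.  27.8 37.4] min [632.   -5.1  13.4] max [659.9  64.3  39.4]
top orange 12 [ 6.37913e+02  5.88600e+01  1.82650e+01  2.68700e+00 -2.36000e-01] [19.5 35.1 39.2] min [629.3  57.7  18.7] max [647.   62.3  39.6]
```

The drive has bottomed: rep z -20.8 as predicted, force 17–25 N and its top at about 28 mm. I nudge x by -2, release and withdraw.

Call:
carry_out:
  steps:
    - [[-2, 0, 0], 0, 0.4]
    - [[0, 0, -1], 0, 0.4]
    - [[0, 0, 0], 0, 0.6]
    - [[0, 0, 0], 0, 0.8]
    - [[0, 0, 0], 0, 0.8]
    - [[0, 0, 0], 0, 0.8]
    - [[0, 0, 20], 0, 0.8]
    - [[0, 0, 40], 0, 0.8]
    - [[0, 0, 40], 0, 0.8]
    - [[-20, 0, 20], 0, 0.8]

```text
clock: 57.7
ee_pos: [617.3, 5.0, 90.5]
tool_rot: [-3.087, 0.022, 0.036]
wrist_force: [0.2, 0.4, 0.1]
grip_width: 75.4
```

Call:
carry_out:
  steps:
    - [[-45, 0, 0], 0, 0.8]
    - [[-45, 0, 0], 0, 0.8]
    - [[-45, 0, 0], 0, 0.8]
    - [[-45, 0, 0], 0, 0.8]
    - [[0, 0, 0], 0, 0.8]

```text
clock: 58.2
ee_pos: [431.9, 4.5, 93.0]
tool_rot: [-3.089, 0.016, 0.036]
wrist_force: [-0.6, -0.5, 0.1]
grip_width: 75.7
```

```bash
python3 -c "
from h import *
st()
for n in('scene','top'):
    p=capture(n); C=cloud(p); c=p['color'].astype(int)
    m=(np.abs(C[...,0]-643)<32)&(np.abs(C[...,1]-5)<20)&(C[...,2]>12)&(c[...,2]>c[...,0]*1.8+10)&(c[...,2]>c[...,1]*1.35); P=C[m]
    print(n,len(P),rect(P),np.nanpercentile(P[:,2],[5,50,95]).round(1),P.min(0).round(1),P.max(0).round(1))
    T=P[P[:,2]>24]; print('top plane',[v.round(3) for v in plane(T)])
    P=C[near(C,600,-267,75,52,75)&(c.min(2)>90)]; print('lid',rect(P),np.nanmedian(P[:,2]))
    P=C[near(C,426,164,30,6.5,20)]; print('receiver',rect(P) if len(P)>5 else 0)
"
```

```text
58.2 [431.9   4.5  93. ] [-3.089  0.016  0.036] tilt out -0.018 left 0.052 j [-0.16 -0.14  1.74  0.05  1.56 -0.2 ] F [-0.6 -0.5  0.1] w 75.7
scene 66 [ 6.46561e+02  5.93900e+00  2.74070e+01  1.96300e+01 -1.25000e-01] [17.8 27.1 29.4] [632.   -4.5  15.1] [660.1  14.9  30.4]
top plane [array([647.953,   6.148,  27.467]), array([-0.036,  0.022,  0.999])]
lid [ 602.861 -267.621  114.459   63.527    1.516] 60.982490275895486
receiver [427.685 163.033  24.407  16.656  -0.822]
top 77 [6.42473e+02 7.64200e+00 2.69220e+01 1.75520e+01 2.20000e-02] [25.2 28.8 30.8] [629.   -1.4  18.8] [656.1  16.6  32.4]
top plane [array([642.803,   7.308,  28.538]), array([-0.027,  0.065,  0.998])]
lid [ 600.831 -265.104  111.153   62.363    1.491] 62.01186852146418
receiver [4.27011e+02 1.65531e+02 5.40900e+01 5.17980e+01 4.05000e-01]
```

```bash
python3 -c "
from h import *
print(robot.finish_job())"
```

```text
the job is handed in; nothing more can be done
None
```

All the drives were put away in the order asked, and I handed the job in at about 58 s. `finish_job` reports no verdict.

**Final checks**
- **Brass padlock drive:** it lay flat in the blue tray in the picture taken before I stacked the green tray on top.
- **Green tray:** it stands level on the blue one, rim at about 57.5 mm as expected. It is roughly 1–2 mm off centre, within the 2.5 mm play.
- **Purple stick:** it lay flat in the green tray in the last picture before the lid went on.
- **White lid:** its top is level at 61–62 mm, against 61.5 mm if fully seated.
- **Orange drive:** its top is at about 28 mm in both cameras, which matches lying on the bank's bed at 16 mm. It is square to the row and within about 2 mm of the gap's centre.
- **White receiver:** I never touched it. The scene camera puts it within about 2 mm of its first position. The top camera gave no clean reading of it at the end.

**What went wrong or disagreed**
- **Height offset:** the reported TCP height read about 38 mm lower than the fingers seen by both cameras. My first grasp at the brass therefore closed on air without touching it, and I corrected for the offset from then on.
- **Tool tilt:** the tool slowly tilted during moves, and at one point a correcting move made it worse, to about 14°, with nothing in the grip. I took most of it out in free air.
- **Orange grasp:** I gripped the orange drive twice, because the tool crept up during the first grip.
- **Camera disagreement:** the two cameras differed from each other by 2–5 mm, so I used averages.

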